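# Close the kitchen worktop for the night

## Robot

A 6-joint arm with a two-finger parallel gripper is mounted at the origin on a cart in front of the work surface, level with it; the furniture and walls round the work are solid. World frame = base frame: x ahead of the robot, y to its left, z up, the work surface at z = 0. Lengths are in m, angles in rad, forces in N, time in s.
With the tool pointing down it reaches from about 0.35 to 0.775 m from the base axis. Payload 5.5 kg.
Tool frame: the origin (TCP) lies at the very end of the fingers, on their centre line; the grasp point (between the pads) lies env.pinch_z behind it (env.pinch_z is the distance from the TCP to the grasp point, in m); z points along the fingers, y is the line along which they close (so a half turn about z gives the same grasp; the last joint's range is limited). The gripper opens to 85 mm and grips with 20 to 120 N. Pads are 22 mm wide; open, the fingers measure 114 mm over their backs; the gripper's body (76 mm by 85 mm) begins 54 mm behind the grasp point. The pads swing forward as they close: fully open they stand 13 mm farther back than shut.
Start: joints at [-1.266, 0.313, 0.046, 1.304, 0, 1.431], TCP at [0.247, -0.519, 0.231] pointing down, gripper open.
Joint ranges: [-2.76, 2.76], [-0.86, 1.69], [-1.03, 1.26], [-2.2, 2.34], [-1.47, 1.5], [-3.14, 3.14]. Speed limits (rad/s): [2.57, 2.57, 3.14, 3.14, 3.14, 3.14].

## Interface

Orientations are given as a unit quaternion [w, x, y, z].
In Python, from workcell import env, eyes gives the robot as it stands.
- The arm moves only by the shell command python3 -m jog 'ROWS' [FORCE]. ROWS is JSON, one flat list of numbers, 7 for each row, row after row: the shift along the world's x, y, z as a fraction of full scale, then the turn, a rotation vector about the world's x, y, z as a fraction of full scale, then the opening, from -1 (shut) to 1 (fully open), so that 0 is half open. A call has 1 to 12 rows; each row is the pose to reach, as a shift and turn from the pose commanded when the call began, turning the shorter way round; what a row does not reach only later rows make up. Full scale, the value 1, is 20 cm for a shift and pi rad for a turn. A row lasts 1/12 s, in which the tool goes at most 41.7 mm and 7.16 degrees, less where a joint would pass 70% of its speed; a pose out of reach is approached as far as the arm can. A call with a number of a shift or a turn outside -1 to 1 is refused whole. A call with a gripper value outside its range is refused whole. The fingers move at their own pace and stop on an object; FORCE is the grip in N (left out, the last holds). Time passes only in rows, so rows that repeat a pose let the fingers close. It gives the time, the measured TCP pose, the force, the opening and the grip force at its end, in the units of the state.
- env.get_state(): the state, without advancing time (a new reading comes with each control period).
- eyes.read_camera(name): name is "side" or "top" or "wrist"; returns (picture, depth): 384x512x3 uint8, red, green, blue; 384x512 float32, m along the optical axis (not along the pixel's ray), 0 where there is no reading.
- eyes.calibration(name): a dict with "fx", "fy", "cx", "cy" (pixels), "k1" (the pictures are not rectified: a ray, as slopes to the right and down, at radius r is drawn at 1 + k1 r^2 times it, then the intrinsics apply), "R" (3x3) and "t" (3): a world point X has camera coordinates R X + t; the wrist camera has in their place "tool_from_camera" (4x4, takes a point from camera to tool coordinates, whose origin is the TCP and whose axes are the flange's). Camera axes: x right, y down, z forward; pixel columns grow to the right and rows downward; lengths in m; the calibration is good to about 2 mm. A picture is of the moment at which its call begins: read the wrist's pose just before it. calibration takes no time and is no camera call.
- env.hand_in(): hands the job in; it is judged then, once.
The state is a dict: "clock": time; "joint_pos": joint angles; "qvel": joint speeds; "tau": joint torques, N m; "tcp_pos": TCP position; "orientation": TCP orientation; "wrist_force": force on the tool from outside, world axes, zero at the start; "ft_torque": the same for the moment, N m; "finger_gap": finger opening in m; "grip_force": force on a finger pad.
Only numpy, scipy, OpenCV 4.12 (cv2) and the standard library are available. Lean on these libraries where they do the work, as an engineer would, in place of code of your own. Each camera call takes 0.05 s, during which the arm holds its last target. There are 200 camera calls.

## Task

Close this worktop for the night. Stand every spice jar left out between the rack and the power strip in a lane of its own in the sloped rack and slide it down until it rests against the back stop, and stack the loose tea boxes, lying flat, squarely on the tea box at the left end so that they make one column. The power strip feeds the worktop lamps, so last of all, when everything is away, switch its whole bank of rockers off in one drag of a finger along the bank, without lifting away from it half-way; leave the mug, the salt shaker and the timer where they stand.

Things in the scene. Friction and masses are not known exactly. Their poses are not given: they have to be found in the camera images.
- spice_rack: Fixed white-painted wooden rack, 303 mm wide (y), 150 deep (x, away from the robot to the back stop); origin on the worktop under its middle, z up. Its floor falls 12 degrees to +x: top surface at z = 44 mm at the open front (x = -72) and 16 mm at the stop (x = 60). Brown dowel rails 5 mm high part it into five lanes of 52 mm free width, centres y = -114, -57, 0, 57, 114 mm. Side walls stand 14 to 40 mm above the floor.
- rack_stop (a point): Point on the rack (its axes): mid-width, where the floor's surface meets the back stop (x = 60, y = 0, z = 16 mm of the rack). The stop is a board square to the floor, 40 mm high. A jar put on the slope stays there by friction until slid down. At rest against the stop it leans back 12 degrees with the floor; its middle is then at x = 49, z = 72 mm of the rack.
- power_strip: Fixed white power strip, 262 mm long (x, roughly away from the robot), 84 wide (y, roughly left), housing 36 high; origin on the worktop under its middle, z up. On its -y side five sockets, some with plugs up to 66 mm high. On its +y side a row of five black rockers, centres x = -84, -42, 0, 42, 84, y = 20 mm, each 33 mm in x, 32 in y, rocking about an axis along x at y = 20 mm.
- bank_near (a point): Point on the strip (its axes): middle of the outer half of the nearest rocker, at the height of its top when off (x = -84, y = 31, z = 42 mm of the strip). On: the outer half (y = 20 to 36) is tipped up, edge 48 mm above the worktop; off: it lies level at 42 mm and the inner half is up. A spring snaps it over once the edge is pressed below about 45 mm (2 to 4 N).
- bank_far (a point): The same for the farthest rocker (x = 84 mm). The rockers' tops are rounded along x, dropping 5 mm to their ends, so a finger tip dragged along the outer halves (y about 32 mm) with its end 43 to 44 mm above the worktop rides onto each and presses it over; lower, it strains against them.
- rocker0 (a joint): Rocker nearest the robot: 0 is on (outer half up), 0.4 rad is off; it snaps to the one or the other.
- rocker1 (a joint): Rocker second: 0 is on (outer half up), 0.4 rad is off; it snaps to the one or the other.
- rocker2 (a joint): Rocker third: 0 is on (outer half up), 0.4 rad is off; it snaps to the one or the other.
- rocker3 (a joint): Rocker fourth: 0 is on (outer half up), 0.4 rad is off; it snaps to the one or the other.
- rocker4 (a joint): Rocker farthest: 0 is on (outer half up), 0.4 rad is off; it snaps to the one or the other.
- jar_a_mid (a point): Closed round spice jar with a screw cap, 106 mm high, 44 mm across, 0.11 kg, standing on the worktop; the point is on its axis half-way up, its z along the jar towards the cap. The cap, the top 20 mm, is a round 44 mm grip. May be absent.
- jar_b_mid (a point): Closed round spice jar with a screw cap, 106 mm high, 44 mm across, 0.11 kg, standing on the worktop; the point is on its axis half-way up, its z along the jar towards the cap. The cap, the top 20 mm, is a round 44 mm grip. May be absent.
- jar_c_mid (a point): Closed round spice jar with a screw cap, 106 mm high, 44 mm across, 0.11 kg, standing on the worktop; the point is on its axis half-way up, its z along the jar towards the cap. The cap, the top 20 mm, is a round 44 mm grip. May be absent.
- jar_d_mid (a point): Closed round spice jar with a screw cap, 106 mm high, 44 mm across, 0.11 kg, standing on the worktop; the point is on its axis half-way up, its z along the jar towards the cap. The cap, the top 20 mm, is a round 44 mm grip. May be absent.
- jar_e_mid (a point): Closed round spice jar with a screw cap, 106 mm high, 44 mm across, 0.11 kg, standing on the worktop; the point is on its axis half-way up, its z along the jar towards the cap. The cap, the top 20 mm, is a round 44 mm grip. May be absent.
- tea_box0_mid (a point): Closed green tea box lying on its narrow side, the base of the column, at the left end: 124 mm long (its z, level), 64 mm wide (its x, level), 74 mm high (its y, vertical); the point is its centre, 37 mm above the worktop. 0.15 kg.
- tea_box1_mid (a point): Loose tea box like tea_box0_mid, same size, axes and lying the same way; point at its centre. To be stacked. May be absent.
- tea_box2_mid (a point): Loose tea box like tea_box0_mid, same size, axes and lying the same way; point at its centre. To be stacked. May be absent.
- mug: Mug, 81 mm across, 101 mm high; origin under its middle. Stays where it is.
- salt_shaker: Salt shaker, 44 mm across, 90 mm high, narrower at the top than the spice jars; origin under its middle. Stays where it is; it is no spice jar.
- timer: Round kitchen timer, 69 mm across, 53 mm high; origin under its middle. Stays where it is.
Things that resemble listed ones, but are neither listed nor needed, are in the scene too. What is shaped like the part that bears jar_a_mid but purple or red is not meant.

How it is judged:
By the outcome, as a careful person would: the job done as asked, in the order asked, and still so for the second after the job is handed in, with the robot touching nothing.
Of jar_a, jar_b, jar_c, jar_d, jar_e only 4 to 5 are there at a start; the rules pass over those that are not, and their reading is None.
Of tea_box1, tea_box2 only 1 to 2 are there at a start; the rules pass over those that are not, and their reading is None.
At some moment in a run one of tea_box0 may be knocked a few centimetres aside while the robot is not near it.
It also fails if it takes over 210 s, if anything falls off the work surface, if the arm or the gripper's body presses on something with over 40 N, if the wrist force passes 120 N, or if a joint passes its speed limit or range.

## Working session

There is one attempt and no reset: what is moved stays moved. The work goes in short steps, Python scripts to look and compute and a shell command to move; the robot and the scene stay as the last step left them, time stands still between calls to the robot, and variables do not carry over. Pictures are saved under pics/ and viewed, at most 14 in all, crops included, and the job is handed in when it is done.

```bash
ls; mkdir -p pics
cat > h.py <<'E'
import numpy as np, cv2
from workcell import env, eyes
def K(c): return np.array([[c['fx'],0,c['cx']],[0,c['fy'],c['cy']],[0,0,1.]])
def cam(name):
    c=eyes.calibration(name)
    if name=='wrist':
        s=env.get_state(); T=np.array(c['tool_from_camera']); R=rot(s['orientation'])
        Rc=R@T[:3,:3]; o=R@T[:3,3]+np.array(s['tcp_pos'])
        return c,Rc,o
    R=np.array(c['R']); return c,R.T,-R.T@np.array(c['t'])
def rot(q):
    from scipy.spatial.transform import Rotation as Ro
    return Ro.from_quat([q[1],q[2],q[3],q[0]]).as_matrix()
def und(c,uv):
    d=(np.atleast_2d(uv).astype(float)-[c['cx'],c['cy']])/[c['fx'],c['fy']]
    p=d.copy()
    for _ in range(20): p=d/(1+c['k1']*(p**2).sum(1,keepdims=True))
    return p
def plane(cm,uv,z):
    c,R,o=cm; p=und(c,uv); r=np.c_[p,np.ones(len(p))]@R.T
    return o+r*((z-o[2])/r[:,2])[:,None]
def cloud(cm,depth):
    c,R,o=cm; v,u=np.mgrid[:384,:512]; p=und(c,np.c_[u.ravel(),v.ravel()])
    return ((np.c_[p,np.ones(len(p))]*depth.ravel()[:,None])@R.T+o).reshape(384,512,3)
def proj(cm,X):
    c,R,o=cm; q=(np.atleast_2d(X)-o)@R; p=q[:,:2]/q[:,2:]; p=p*(1+c['k1']*(p**2).sum(1,keepdims=True))
    return p*[c['fx'],c['fy']]+[c['cx'],c['cy']]
E
python3 - <<'E'
from h import *
print(env.get_state(), env.pinch_z)
for n in('top','side'):
    cm=cam(n); im,d=eyes.read_camera(n); np.savez(f'{n}0.npz',im=im,d=d)
    cv2.imwrite(f'pics/{n}0.png',cv2.resize(im[:,:,::-1],(800,600),interpolation=cv2.INTER_CUBIC)); print(n,cm[2],cm[1][:,2],(d>0).mean())
E
```

```text
pics
{'clock': 0.0, 'joint_pos': array([-1.26562412e+00,  3.14026170e-01,  4.49880778e-02,  1.30361071e+00,
        4.09546470e-06,  1.43121173e+00]), 'qvel': array([-0.00105041, -0.00162079,  0.00100791, -0.00089863,  0.00210886,
        0.00123554]), 'tau': array([ 2.24345663e-04, -4.80630434e+01,  2.98530471e+01,  1.95757969e-02,
       -5.41233294e-05,  7.85283220e-06]), 'tcp_pos': array([ 0.2472324 , -0.5185688 ,  0.23039794]), 'orientation': array([-9.23234159e-04,  9.75375234e-01,  2.20549982e-01, -7.45584347e-05]), 'wrist_force': array([-0.79174851,  0.89712239,  1.05265061]), 'ft_torque': array([0.01578467, 0.01954048, 0.01426854]), 'grip_force': 0.0, 'finger_gap': 0.08509937109552478} 0.0187
top [0.45968287 0.02958644 1.08549377] [ 0.05056718  0.00811885 -0.99868766] 0.9959971110026041
side [0.01585339 1.39122922 0.71873199] [ 0.3123434  -0.85375819 -0.41657959] 0.9960225423177084
```

View pics/top0.png

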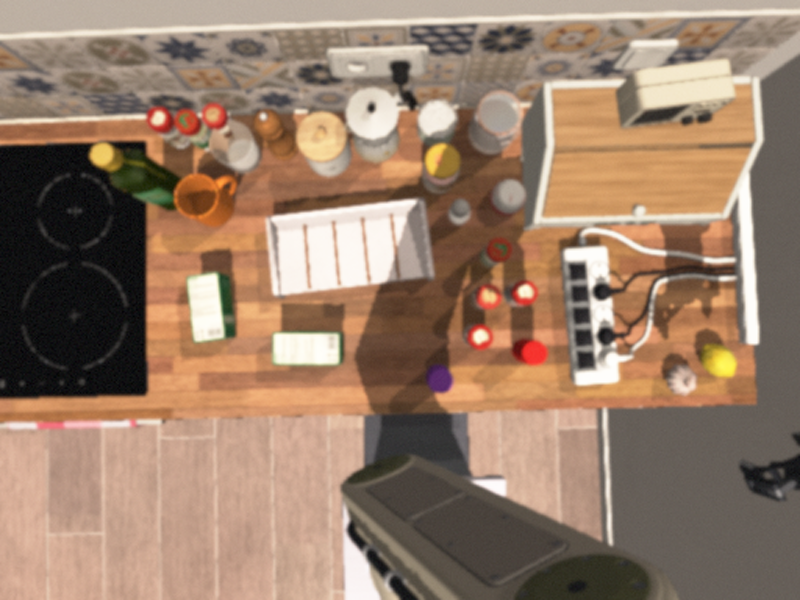

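View pics/side0.png

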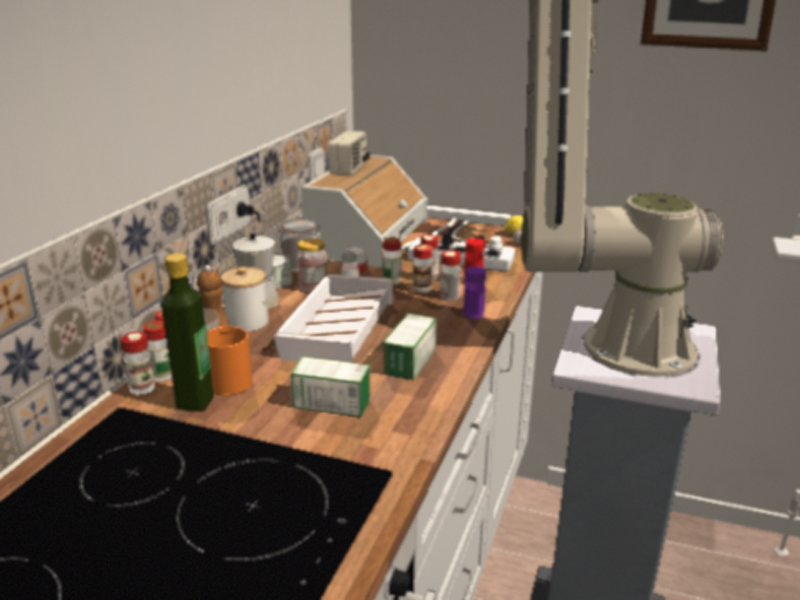

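Top view (800x600 pixels): four labelled red-capped jars at (498,250), (488,297), (524,293) and (480,337). An all-red decoy stands at (531,352) and a purple one at (440,378). The rack is at (350,248), the base tea box at (210,307), one loose box at (308,349), and the strip at (590,315) with its rocker row on the left.

Run:
```python
from h import *
z=np.load('top0.npz'); im,d=z['im'],z['d']; cm=cam('top'); P=cloud(cm,d)
hsv=cv2.cvtColor(im,cv2.COLOR_RGB2HSV); H,S,V=[hsv[:,:,i].astype(int) for i in range(3)]
s=512/800
# caps
for (u,v) in [(498,250),(488,297),(524,293),(480,337),(531,352),(440,378),(459,211),(508,195),(205,200)]:
    u,v=int(u*s),int(v*s); p=P[v-14:v+15,u-14:u+15].reshape(-1,3); hi=p[:,2].max(); q=p[p[:,2]>np.percentile(p[:,2],99)-.012]
    b=(q.max(0)+q.min(0))/2
    print('obj',(u,v),'n',len(q),'ctr',b.round(4),'ext',np.ptp(q,axis=0).round(3),'ztop',np.median(q[:,2]).round(3))
def rectinfo(m,name):
    q=P[m][:,:2]; r=cv2.minAreaRect((q*1000).astype(np.float32)); print(name,len(q),r, 'z',np.median(P[m][:,2]).round(4),'corn',cv2.boxPoints(r).round(0).tolist())
def region(u0,u1,v0,v1,zl,zh):
    m=np.zeros(d.shape,bool); m[int(v0*s):int(v1*s),int(u0*s):int(u1*s)]=1
    return m&(P[:,:,2]>zl)&(P[:,:,2]<zh)
def big(m):
    n,l,st,_=cv2.connectedComponentsWithStats(m.astype(np.uint8)); return l==1+st[1:,4].argmax()
rectinfo(big(region(180,242,262,350,.065,.085)),'tea0')
rectinfo(big(region(265,350,325,372,.065,.085)),'tea1')
m=region(260,440,195,300,.012,.1); rectinfo(big(m),'rack')
rectinfo(big(region(555,625,245,390,.028,.05)),'strip')
# rack floor plane fit
q=P[region(300,395,225,270,.012,.06)]; A=np.c_[q[:,:2],np.ones(len(q))]; c=np.linalg.lstsq(A,q[:,2],rcond=None)[0]; print('floor',c,np.degrees(np.arctan(np.hypot(*c[:2]))),np.degrees(np.arctan2(-c[1],-c[0])))
# rails
br=region(300,395,205,290,0,.06)&(S>90)
n,l,st,ce=cv2.connectedComponentsWithStats(br.astype(np.uint8))
for i in range(1,n):
    if st[i,4]>25:
        q=P[l==i]; vx=cv2.fitLine(q[:,:2].astype(np.float32),cv2.DIST_L2,0,.01,.01).ravel(); print('rail',st[i,4],q.min(0).round(3),q.max(0).round(3),vx.round(3))
# rockers
bk=region(560,590,255,378,0,.07)&(V<70)
n,l,st,ce=cv2.connectedComponentsWithStats(bk.astype(np.uint8))
for i in range(1,n):
    if st[i,4]>40: print('rocker',ce[i],st[i,4],P[l==i].mean(0).round(4),plane(cm,ce[i][None],.045).round(4))
print('bg z',np.median(P[region(380,430,310,350,-.1,.1)][:,2]))
```

```text
obj (318, 160) n 205 ctr [ 0.532  -0.0684  0.5917] ext [0.145 0.196 0.988] ztop 0.106
obj (312, 190) n 199 ctr [ 0.4905 -0.0568  0.5918] ext [0.062 0.173 0.987] ztop 0.106
obj (335, 187) n 209 ctr [ 0.4937 -0.0904  0.5918] ext [0.068 0.24  0.987] ztop 0.106
obj (307, 215) n 209 ctr [ 0.4333 -0.0483  0.5913] ext [0.053 0.156 0.988] ztop 0.106
obj (339, 225) n 211 ctr [ 0.4182 -0.0963  0.5921] ext [0.083 0.252 0.987] ztop 0.106
obj (281, 241) n 207 ctr [ 0.3954 -0.0128  0.5916] ext [0.129 0.085 0.988] ztop 0.106
obj (293, 135) n 103 ctr [ 0.5712 -0.0331  0.5816] ext [0.223 0.125 1.008] ztop 0.086
obj (325, 124) n 268 ctr [ 0.598  -0.093   0.5666] ext [0.277 0.245 1.038] ztop 0.051
obj (131, 128) n 140 ctr [0.5965 0.2297 0.5876] ext [0.274 0.4   0.996] ztop 0.096
tea0 921 ((497.0572204589844, 397.17376708984375), (125.62356567382812, 62.146629333496094), 5.849636077880859) z 0.072 corn [[431.0, 422.0], [438.0, 360.0], [563.0, 373.0], [556.0, 434.0]]
tea1 930 ((415.3326110839844, 212.63671875), (125.72489166259766, 60.63707733154297), 88.43521881103516) z 0.072 corn [[383.0, 151.0], [444
[... 297 characters left out ...]
98095703125, 84.0318603515625), 2.2358927726745605) z 0.037 corn [[331.0, -290.0], [334.0, -374.0], [595.0, -363.0], [592.0, -279.0]]
floor [-0.21230921 -0.01613183  0.1592074 ] 12.019987540087458 4.345140717546204
rocker [368.98630137 173.57534247] 73 [ 0.5449 -0.301   0.0426] [[ 0.5447 -0.3002  0.045 ]]
rocker [370.19444444 187.61111111] 72 [ 0.5031 -0.3028  0.0425] [[ 0.503 -0.302  0.045]]
rocker [371.51388889 201.61111111] 72 [ 0.4616 -0.3048  0.0426] [[ 0.4616 -0.3041  0.045 ]]
rocker [372.44117647 215.76470588] 68 [ 0.4197 -0.3059  0.0423] [[ 0.4198 -0.305   0.045 ]]
rocker [372.94915254 229.72881356] 59 [ 0.3787 -0.3053  0.0432] [[ 0.3789 -0.3047  0.045 ]]
bg z -0.00019107990059397117
```

Run:
```python
from h import *
z=np.load('top0.npz'); im,d=z['im'],z['d']; cm=cam('top'); P=cloud(cm,d); P[d<=0]=0; Z=P[:,:,2]
hsv=cv2.cvtColor(im,cv2.COLOR_RGB2HSV); S=hsv[:,:,1].astype(int)
s=512/800
for n,(u,v) in dict(j1=(498,250),j2=(488,297),j3=(524,293),j4=(480,337),red=(531,352),pur=(440,378),salt=(459,211),timer=(508,195)).items():
    u,v=int(u*s),int(v*s); p=P[v-13:v+14,u-13:u+14].reshape(-1,3); t=.106 if n[0]!='s' and n!='timer' else (.087 if n=='salt' else .051)
    q=p[abs(p[:,2]-t)<.006]; c,r=cv2.minEnclosingCircle((q[:,:2]*1000).astype(np.float32)); print(n,len(q),q[:,:2].mean(0).round(4),np.round(c,1),round(r,1))
sub=(slice(int(200*s),int(295*s)),slice(int(265*s),int(435*s)))
bl=(S>np.median(S[sub])+25)&(Z>.012)&(Z<.06); m=np.zeros_like(bl); m[sub]=bl[sub]
n,l,st,ce=cv2.connectedComponentsWithStats(m.astype(np.uint8))
for i in range(1,n):
    if st[i,4]>20:
        q=P[l==i]; print('rail',st[i,4],q.mean(0).round(4),np.ptp(q,axis=0).round(3),np.round(cv2.fitLine(q[:,:2].astype(np.float32),2,0,.01,.01).ravel(),3))
a=np.radians(5.0); R=np.array([[np.cos(a),-np.sin(a)],[np.sin(a),np.cos(a)]])
for y in(-114,-57,0,57,114):
    print('lane',y,'front,jar@stop:',(np.array([604,129])+R@[-40,y]).round(0),(np.array([604,129])+R@[49,y]).round(0))
# highest things behind rack
for y0 in np.arange(-.04,.34,.04):
    q=P[(P[:,:,1]>y0)&(P[:,:,1]<y0+.04)&(P[:,:,0]>.69)&(P[:,:,0]<.82)&(d>0)]
    print('y%.2f'%y0,'; '.join('x%.2f z%.3f'%(x,q[(q[:,0]>=x)&(q[:,0]<x+.03)][:,2].max(initial=0)) for x in(.69,.72,.75,.78)))
```

```text
j1 194 [ 0.584  -0.1447] [ 583.8 -144.8] 21.8
j2 190 [ 0.5011 -0.1228] [ 501.3 -123.1] 21.6
j3 199 [ 0.506  -0.1877] [ 506.5 -188. ] 22.3
j4 200 [ 0.4286 -0.1055] [ 428.3 -105.1] 22.1
red 204 [ 0.3978 -0.2003] [ 397.8 -200.5] 22.2
pur 197 [ 0.3533 -0.0323] [352.9 -32.8] 22.2
salt 84 [ 0.6664 -0.0798] [667.3 -80.6] 15.9
timer 281 [ 0.6974 -0.1815] [ 704.7 -188.4] 39.3
rail 105 [0.5995 0.0432 0.0343] [0.13  0.019 0.033] [0.995 0.095 0.599 0.043]
rail 87 [0.5985 0.1007 0.0336] [0.131 0.017 0.034] [0.995 0.097 0.599 0.101]
rail 82 [0.5972 0.1578 0.0335] [0.128 0.017 0.035] [0.995 0.096 0.597 0.158]
rail 87 [0.5911 0.2141 0.0331] [0.125 0.015 0.032] [0.996 0.092 0.591 0.214]
lane -114 front,jar@stop: [574.  12.] [663.  20.]
lane -57 front,jar@stop: [569.  69.] [658.  76.]
lane 0 front,jar@stop: [564. 126.] [653. 133.]
lane 57 front,jar@stop: [559. 182.] [648. 190.]
lane 114 front,jar@stop: [554. 239.] [643. 247.]
y-0.04 x0.69 z0.115; x0.72 z0.115; x0.75 z0.114; x0.78 z0.059
y0.00 x0.69 z0.054; x0.72 z0.005; x0.75 z0.004; x0.78 z0.147
y0.04 x0.69 z0.003; x0.72 z0.004; x0.75 z0.149; x0.78 z0.152
y0.08 x0.69 z0.004; x0.72 z0.004; x0.75 z0.004; x0.78 z0.151
y0.12 x0.69 z0.005; x0.72 z0.005; x0.75 z0.116; x0.78 z0.141
y0.16 x0.69 z0.004; x0.72 z0.004; x0.75 z0.118; x0.78 z0.130
y0.20 x0.69 z0.003; x0.72 z0.006; x0.75 z0.116; x0.78 z0.115
y0.24 x0.69 z0.004; x0.72 z0.004; x0.75 z0.004; x0.78 z0.153
y0.28 x0.69 z0.005; x0.72 z0.005; x0.75 z0.091; x0.78 z0.142
y0.32 x0.69 z0.005; x0.72 z0.096; x0.75 z0.093; x0.78 z0.016
```

```bash
python3 -m jog '[0.5,1,0,0,0,0.389,0.41, 0.5,1,0,0,0,0.389,0.41, 0.5,1,0,0,0,0.389,0.41, 0.5,1,0,0,0,0.389,0.41, 0.5,1,0,0,0,0.389,0.41, 0.5,1,0,0,0,0.389,0.41, 0.5,1,0,0,0,0.389,0.41, 0.5,1,0,0,0,0.389,0.41, 0.5,1,0,0,0,0.389,0.41, 0.5,1,0,0,0,0.389,0.41, 0.5,1,0,0,0,0.389,0.41]' 40
python3 -m jog '[0.4,1,-0.1,0,0,0,0.41, 0.4,1,-0.1,0,0,0,0.41, 0.4,1,-0.1,0,0,0,0.41, 0.4,1,-0.1,0,0,0,0.41, 0.4,1,-0.1,0,0,0,0.41, 0.4,1,-0.1,0,0,0,0.41, 0.4,1,-0.1,0,0,0,0.41]'
python3 - <<'E'
from h import *
s=env.get_state(); cm=cam('wrist'); im,d=eyes.read_camera('wrist'); P=cloud(cm,d); P[d<=0]=0
cv2.imwrite('pics/w1.png',im[:,:,::-1]); R=rot(s['orientation']); print(s['tcp_pos'],np.degrees(np.arctan2(R[1,1],R[0,1])),R[:,2],s['joint_pos'],s['finger_gap'])
q=P[(abs(P[:,:,2]-.106)<.006)&(abs(P[:,:,0]-.428)<.035)&(abs(P[:,:,1]+.105)<.035)]
print(len(q),q.mean(0),cv2.minEnclosingCircle((q[:,:2]*1000).astype(np.float32)))
E
```

```text
clock: 1.02
tcp_pos: [0.3473, -0.3187, 0.231]
orientation: [-0.0, 0.671, 0.741, 0.0]
wrist_force: [-0.2, 0.1, -1.1]
finger_gap: 0.0603
grip_force: 0.0
clock: 1.6
tcp_pos: [0.4276, -0.1165, 0.2109]
orientation: [-0.001, 0.671, 0.741, -0.0]
wrist_force: [-0.4, 0.1, 0.2]
finger_gap: 0.0603
grip_force: 0.0
[ 0.42761566 -0.11648653  0.21087894] 5.658009148008671 [-8.01682296e-04  6.85678153e-04 -9.99999444e-01] [-4.47644089e-01  6.77685241e-02 -3.08922751e-01  1.19512454e+00
  2.71115302e-04  1.02440149e+00] 0.06026132898115917
1860 [ 0.42984749 -0.10507498  0.1061228 ] ((430.1001892089844, -106.22630310058594), 22.509763717651367)
```

View pics/w1.png

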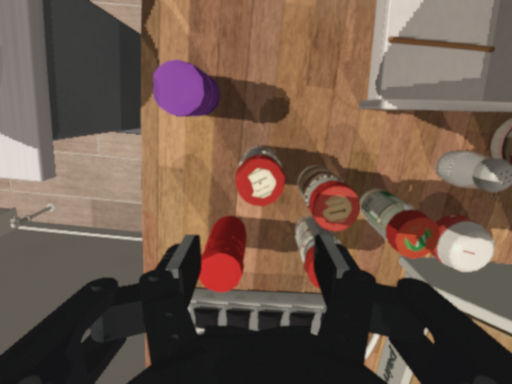

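Wrist view: the j4 cap is at (262,178), j2 at (333,205), j1 at (410,232) and j3 at (318,260). Depth agrees with the top camera to about 1.5 mm. Next I grasp j4.

```bash
python3 -m jog '[0.007,0.055,0,0,0,0,0.41, 0.007,0.055,-0.3,0,0,0,0.41, 0.007,0.055,-0.5,0,0,0,0.41, 0.007,0.055,-0.665,0,0,0,0.41, 0.007,0.055,-0.665,0,0,0,0.41, 0.007,0.055,-0.665,0,0,0,-0.2, 0.007,0.055,-0.665,0,0,0,-0.2, 0.007,0.055,-0.665,0,0,0,-0.2, 0.007,0.055,-0.665,0,0,0,-0.2]' 40
python3 -m jog '[0,0,0.4,0,0,0,-0.2, 0,0,0.75,0,0,0,-0.2, 0,0,0.75,0,0,0,-0.2, 0,0,0.75,0,0,0,-0.2, 0,0,0.75,0,0,0,-0.2]'
```

```text
clock: 2.4
tcp_pos: [0.4307, -0.1092, 0.0806]
orientation: [0.002, 0.673, 0.74, 0.001]
wrist_force: [0.4, 0.6, -1.5]
finger_gap: 0.0434
grip_force: 40.7
clock: 2.82
tcp_pos: [0.4325, -0.1097, 0.2362]
orientation: [0.007, 0.672, 0.74, 0.002]
wrist_force: [-0.2, -1.1, -0.8]
finger_gap: 0.0436
grip_force: 41.8
```

```bash
python3 -m jog '[0.4,0.85,0,0,0,0,-0.2, 0.4,0.85,0,0,0,0,-0.2, 0.4,0.85,0,0,0,0,-0.2, 0.4,0.85,0,0,0,0,-0.2, 0.4,0.85,0,0,0,0,-0.2, 0.4,0.85,0,0,0,0,-0.2, 0.4,0.85,0,0,0,0,-0.2]'
python3 -m jog '[0.47,0.91,-0.08,-0.0063,0.0664,0,-0.2, 0.47,0.91,-0.08,-0.0063,0.0664,0,-0.2, 0.47,0.91,-0.08,-0.0063,0.0664,0,-0.2, 0.47,0.91,-0.08,-0.0063,0.0664,0,-0.2, 0.47,0.91,-0.08,-0.0063,0.0664,0,-0.2, 0.47,0.91,-0.08,-0.0063,0.0664,0,-0.2, 0.47,0.91,-0.08,-0.0063,0.0664,0,-0.2, 0.47,0.91,-0.08,-0.0063,0.0664,0,-0.2]'
python3 - <<'E'
from h import *
s=env.get_state(); R=rot(s['orientation']);print(s['tcp_pos'],R.round(3).tolist(),s['joint_pos'].round(2),s['wrist_force'])
for n in('side','top'):
    im,d=eyes.read_camera(n); cv2.imwrite(f'pics/{n}1.png',cv2.resize(im[100:300,100:350,::-1] if n=='side' else im[80:280,80:330,::-1],(750,600),interpolation=cv2.INTER_CUBIC))
E
```

```text
clock: 3.4
tcp_pos: [0.509, 0.0631, 0.2285]
orientation: [0.0, 0.671, 0.741, 0.0]
wrist_force: [0.2, -0.1, -0.9]
finger_gap: 0.0434
grip_force: 41.8
clock: 4.07
tcp_pos: [0.6027, 0.2427, 0.2121]
orientation: [-0.07, 0.669, 0.736, -0.078]
wrist_force: [1.1, -1.0, -0.3]
finger_gap: 0.0437
grip_force: 41.9
[0.60268979 0.24270358 0.21206876] [[-0.095, 0.974, -0.208], [0.995, 0.093, -0.02], [-0.0, -0.209, -0.978]] [0.25 0.67 0.54 1.65 0.03 1.72] [ 1.08217043 -0.96455923 -0.26403708]
```

View pics/side1.png

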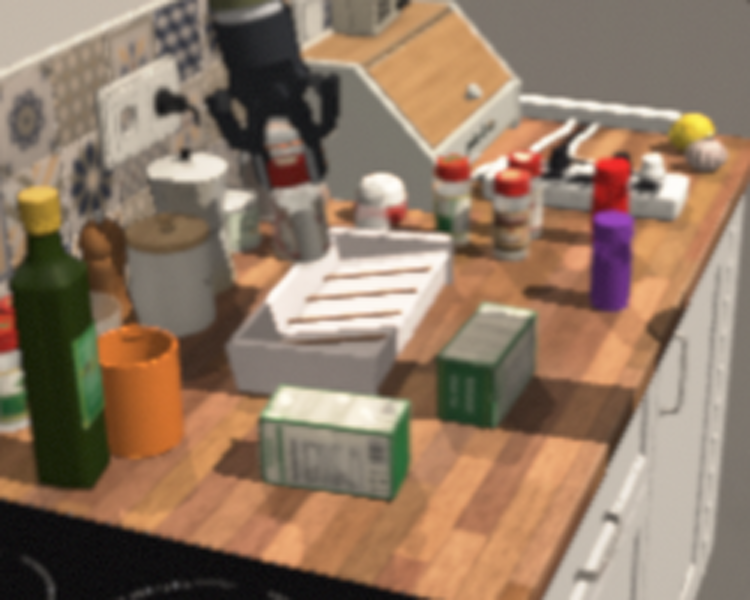

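Side view: the jar hangs straight in the fingers over lane +114 at about (300,200), leaning with the tool. Next I lower it.

```bash
python3 -m jog '[0.005,-0.012,-0.2,0,0,0,-0.2, 0.005,-0.012,-0.35,0,0,0,-0.2, 0.005,-0.012,-0.45,0,0,0,-0.2, 0.005,-0.012,-0.49,0,0,0,-0.2, 0.005,-0.012,-0.5,0,0,0,-0.2, 0.005,-0.012,-0.5,0,0,0,-0.2, 0.005,-0.012,-0.5,0,0,0,-0.2, 0.005,-0.012,-0.5,0,0,0,-0.2]'
python3 -m jog '[0,0,-0.005,0,0,0,-0.2, 0,0,-0.01,0,0,0,-0.2, 0,0,-0.01,0,0,0,-0.2, 0,0,-0.01,0,0,0,-0.2]'
python3 -m jog '[0,0,-0.005,0,0,0,-0.2, 0,0,-0.01,0,0,0,-0.2, 0,0,-0.01,0,0,0,-0.2, 0,0,-0.01,0,0,0,-0.2]'
```

```text
clock: 4.83
tcp_pos: [0.605, 0.2415, 0.1146]
orientation: [-0.069, 0.669, 0.736, -0.076]
wrist_force: [0.2, -0.7, -2.2]
finger_gap: 0.0433
grip_force: 42.1
clock: 5.17
tcp_pos: [0.6038, 0.2416, 0.1104]
orientation: [-0.07, 0.669, 0.736, -0.077]
wrist_force: [0.3, -0.4, -1.4]
finger_gap: 0.0433
grip_force: 42.1
clock: 5.5
tcp_pos: [0.6037, 0.2415, 0.1081]
orientation: [-0.07, 0.669, 0.736, -0.077]
wrist_force: [-0.1, 0.8, -1.0]
finger_gap: 0.0433
grip_force: 42.1
```

```bash
python3 -m jog '[0,0,-0.01,0,0,0,-0.2, 0.06,0.006,-0.023,0,0,0,-0.2, 0.12,0.011,-0.036,0,0,0,-0.2, 0.17,0.016,-0.046,0,0,0,-0.2, 0.18,0.017,-0.048,0,0,0,-0.2, 0.18,0.017,-0.048,0,0,0,-0.2, 0.18,0.017,-0.048,0,0,0,-0.2]'
python3 -m jog '[0.01,0.001,-0.007,0,0,0,-0.2, 0.02,0.002,-0.009,0,0,0,-0.2, 0.02,0.002,-0.009,0,0,0,-0.2, 0.02,0.002,-0.009,0,0,0,-0.2]'
python3 -m jog '[0.01,0.001,-0.002,0,0,0,-0.2, 0.02,0.002,-0.004,0,0,0,-0.2, 0.02,0.002,-0.004,0,0,0,-0.2, 0.02,0.002,-0.004,0,0,0,-0.2]'
```

```text
clock: 6.08
tcp_pos: [0.6399, 0.2449, 0.0987]
orientation: [-0.07, 0.669, 0.736, -0.077]
wrist_force: [0.3, 0.5, -1.0]
finger_gap: 0.0434
grip_force: 42.1
clock: 6.42
tcp_pos: [0.6431, 0.2454, 0.0979]
orientation: [-0.071, 0.669, 0.736, -0.077]
wrist_force: [-1.2, 0.0, 5.2]
finger_gap: 0.0435
grip_force: 42.3
clock: 6.75
tcp_pos: [0.6472, 0.2458, 0.097]
orientation: [-0.071, 0.669, 0.736, -0.077]
wrist_force: [-1.8, -0.2, 6.4]
finger_gap: 0.0436
grip_force: 42.4
```

```bash
python3 -m jog '[0.01,0.001,-0.002,0,0,0,-0.2, 0.02,0.002,-0.004,0,0,0,-0.2, 0.02,0.002,-0.004,0,0,0,-0.2]'
python3 -m jog '[0.01,0.001,-0.002,0,0,0,-0.2, 0.01,0.001,-0.002,0,0,0,-0.2, 0.01,0.001,-0.002,0,0,0,-0.2]'
```

```text
clock: 7.0
tcp_pos: [0.6481, 0.246, 0.0967]
orientation: [-0.073, 0.668, 0.736, -0.08]
wrist_force: [-10.2, -1.6, 11.8]
finger_gap: 0.0435
grip_force: 42.8
clock: 7.25
tcp_pos: [0.6483, 0.2461, 0.0965]
orientation: [-0.074, 0.668, 0.736, -0.081]
wrist_force: [-13.5, -0.6, 14.2]
finger_gap: 0.0434
grip_force: 43.1
```

```bash
python3 -m jog '[-0.015,-0.001,0.01,0,0,0,-0.2, -0.015,-0.001,0.01,0,0,0,0.41, -0.015,-0.001,0.01,0,0,0,0.41, -0.015,-0.001,0.01,0,0,0,0.41, 0.0,0,0.1,0,0,0,0.41, 0.04,0.004,0.28,0,0,0,0.41, 0.08,0.008,0.5,0,0,0,0.41, 0.08,0.008,0.7,0,0,0,0.41, 0.08,0.008,0.7,0,0,0,0.41]'
python3 - <<'E'
from h import *
s=env.get_state(); print(s['tcp_pos'])
cm=cam('wrist'); im,d=eyes.read_camera('wrist'); cv2.imwrite('pics/w2.png',im[:,:,::-1]); P=cloud(cm,d)
im,d=eyes.read_camera('top'); cv2.imwrite('pics/top2.png',cv2.resize(im[80:280,80:330,::-1],(750,600)))
E
```

```text
clock: 8.0
tcp_pos: [0.6729, 0.2482, 0.245]
orientation: [-0.066, 0.669, 0.737, -0.071]
wrist_force: [-0.5, -0.2, 1.4]
finger_gap: 0.0602
grip_force: 0.0
[0.67291314 0.24824657 0.24497359]
```

View pics/w2.png

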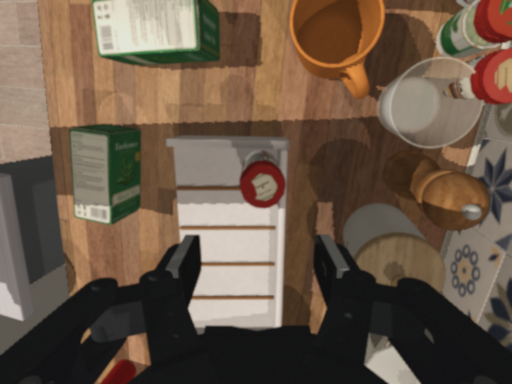

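The first jar stands in lane +114 against the stop, its cap at (263,184). On to j2.

```bash
python3 -m jog '[-0.42,-0.93,0,0.0063,-0.0664,0,0.41, -0.42,-0.93,0,0.0063,-0.0664,0,0.41, -0.42,-0.93,0,0.0063,-0.0664,0,0.41, -0.42,-0.93,0,0.0063,-0.0664,0,0.41, -0.42,-0.93,0,0.0063,-0.0664,0,0.41, -0.42,-0.93,0,0.0063,-0.0664,0,0.41, -0.42,-0.93,0,0.0063,-0.0664,0,0.41, -0.42,-0.93,0,0.0063,-0.0664,0,0.41]'
python3 -m jog '[-0.42,-0.93,0,0,0,0,0.41, -0.42,-0.93,0,0,0,0,0.41, -0.42,-0.93,0,0,0,0,0.41, -0.42,-0.93,0,0,0,0,0.41, -0.42,-0.93,0,0,0,0,0.41, -0.42,-0.93,0,0,0,0,0.41, -0.42,-0.93,0,0,0,0,0.41, -0.42,-0.93,0,0,0,0,0.41, -0.42,-0.93,0,0,0,0,0.41]'
```

```text
clock: 8.77
tcp_pos: [0.5825, 0.0584, 0.2332]
orientation: [-0.001, 0.674, 0.739, -0.002]
wrist_force: [-0.3, 0.2, -0.1]
finger_gap: 0.0604
grip_force: 0.0
clock: 9.52
tcp_pos: [0.5021, -0.1229, 0.2341]
orientation: [-0.001, 0.672, 0.741, 0.0]
wrist_force: [-0.2, 0.3, 0.1]
finger_gap: 0.0601
grip_force: 0.0
```

```bash
python3 -m jog '[0,0,-0.2,0,0,0,0.41, 0,0,-0.4,0,0,0,0.41, 0,0,-0.6,0,0,0,0.41, 0,0,-0.72,0,0,0,0.41, 0,0,-0.778,0,0,0,0.41, 0,0,-0.778,0,0,0,0.41, 0,0,-0.778,0,0,0,0.41, 0,0,-0.778,0,0,0,-0.2, 0,0,-0.778,0,0,0,-0.2, 0,0,-0.778,0,0,0,-0.2, 0,0,-0.778,0,0,0,-0.2]' 40
python3 -m jog '[0,0,0.2,0,0,0,-0.2, 0,0,0.4,0,0,0,-0.2, 0,0,0.6,0,0,0,-0.2, 0,0,0.72,0,0,0,-0.2, 0,0,0.72,0,0,0,-0.2]'
```

```text
clock: 10.43
tcp_pos: [0.5032, -0.1244, 0.0808]
orientation: [0.001, 0.672, 0.74, 0.001]
wrist_force: [0.2, 0.8, 3.1]
finger_gap: 0.0435
grip_force: 41.0
clock: 10.85
tcp_pos: [0.5048, -0.1254, 0.2299]
orientation: [0.005, 0.672, 0.74, 0.002]
wrist_force: [1.4, -0.4, -0.7]
finger_gap: 0.0435
grip_force: 41.8
```

```bash
python3 -m jog '[0.27,0.78,0,0,0,0,-0.2, 0.27,0.78,0,0,0,0,-0.2, 0.27,0.78,0,0,0,0,-0.2, 0.27,0.78,0,0,0,0,-0.2, 0.27,0.78,0,0,0,0,-0.2, 0.27,0.78,0,0,0,0,-0.2, 0.27,0.78,0,0,0,0,-0.2]'
python3 -m jog '[0.27,0.775,-0.08,-0.0063,0.0664,0,-0.2, 0.27,0.775,-0.08,-0.0063,0.0664,0,-0.2, 0.27,0.775,-0.08,-0.0063,0.0664,0,-0.2, 0.27,0.775,-0.08,-0.0063,0.0664,0,-0.2, 0.27,0.775,-0.08,-0.0063,0.0664,0,-0.2, 0.27,0.775,-0.08,-0.0063,0.0664,0,-0.2, 0.27,0.775,-0.08,-0.0063,0.0664,0,-0.2, 0.27,0.775,-0.08,-0.0063,0.0664,0,-0.2]'
python3 -m jog '[0,0,-0.2,0,0,0,-0.2, 0,0,-0.35,0,0,0,-0.2, 0,0,-0.45,0,0,0,-0.2, 0,0,-0.49,0,0,0,-0.2, 0,0,-0.5,0,0,0,-0.2, 0,0,-0.5,0,0,0,-0.2, 0,0,-0.5,0,0,0,-0.2, 0,0,-0.5,0,0,0,-0.2]'
```

```text
clock: 11.43
tcp_pos: [0.5552, 0.032, 0.2225]
orientation: [-0.0, 0.672, 0.741, -0.001]
wrist_force: [-0.4, -0.7, -1.8]
finger_gap: 0.0431
grip_force: 41.7
clock: 12.1
tcp_pos: [0.6098, 0.1848, 0.2078]
orientation: [-0.07, 0.67, 0.735, -0.077]
wrist_force: [0.6, -0.2, -0.8]
finger_gap: 0.0432
grip_force: 41.9
clock: 12.77
tcp_pos: [0.6104, 0.186, 0.1086]
orientation: [-0.07, 0.669, 0.736, -0.077]
wrist_force: [-0.7, -0.0, 1.4]
finger_gap: 0.0434
grip_force: 42.8
```

```bash
python3 -m jog '[0,0.003,-0.004,0,0,0,-0.2, 0.06,0.01,-0.017,0,0,0,-0.2, 0.12,0.015,-0.03,0,0,0,-0.2, 0.17,0.02,-0.042,0,0,0,-0.2, 0.19,0.022,-0.047,0,0,0,-0.2, 0.19,0.022,-0.047,0,0,0,-0.2, 0.19,0.022,-0.047,0,0,0,-0.2]'
python3 -m jog '[0.01,0.001,-0.003,0,0,0,-0.2, 0.02,0.002,-0.006,0,0,0,-0.2, 0.02,0.002,-0.006,0,0,0,-0.2, 0.02,0.002,-0.006,0,0,0,-0.2]'
python3 -m jog '[0.01,0.001,-0.002,0,0,0,-0.2, 0.02,0.002,-0.004,0,0,0,-0.2, 0.02,0.002,-0.004,0,0,0,-0.2]'
```

```text
clock: 13.35
tcp_pos: [0.6485, 0.1913, 0.1003]
orientation: [-0.07, 0.669, 0.736, -0.076]
wrist_force: [0.1, -0.7, 7.7]
finger_gap: 0.0434
grip_force: 43.4
clock: 13.68
tcp_pos: [0.6518, 0.1917, 0.0996]
orientation: [-0.07, 0.669, 0.736, -0.077]
wrist_force: [-3.4, -0.1, 9.8]
finger_gap: 0.0431
grip_force: 43.7
clock: 13.93
tcp_pos: [0.6551, 0.192, 0.099]
orientation: [-0.071, 0.669, 0.736, -0.077]
wrist_force: [-3.6, -0.8, 11.9]
finger_gap: 0.0429
grip_force: 43.8
```

```bash
python3 -m jog '[0.01,0.001,-0.001,0,0,0,-0.2, 0.02,0.002,-0.003,0,0,0,-0.2, 0.02,0.002,-0.003,0,0,0,-0.2]'
python3 -m jog '[0.005,0.001,-0.001,0,0,0,-0.2, 0.01,0.001,-0.001,0,0,0,-0.2, 0.01,0.001,-0.001,0,0,0,-0.2]'
```

```text
clock: 14.18
tcp_pos: [0.6559, 0.1922, 0.0989]
orientation: [-0.073, 0.668, 0.736, -0.08]
wrist_force: [-12.5, -1.6, 16.5]
finger_gap: 0.0432
grip_force: 44.4
clock: 14.43
tcp_pos: [0.6562, 0.1922, 0.0989]
orientation: [-0.074, 0.668, 0.736, -0.081]
wrist_force: [-16.2, -2.6, 19.3]
finger_gap: 0.0435
grip_force: 44.6
```

```bash
python3 -m jog '[-0.015,-0.001,0.01,0,0,0,-0.2, -0.015,-0.001,0.01,0,0,0,0.41, -0.015,-0.001,0.01,0,0,0,0.41, -0.015,-0.001,0.01,0,0,0,0.41, 0.0,0,0.1,0,0,0,0.41, 0.04,0.004,0.28,0,0,0,0.41, 0.08,0.008,0.5,0,0,0,0.41, 0.08,0.008,0.7,0,0,0,0.41, 0.08,0.008,0.7,0,0,0,0.41]'
python3 -m jog '[-0.43,-0.96,0,0.0063,-0.0664,0,0.41, -0.43,-0.96,0,0.0063,-0.0664,0,0.41, -0.43,-0.96,0,0.0063,-0.0664,0,0.41, -0.43,-0.96,0,0.0063,-0.0664,0,0.41, -0.43,-0.96,0,0.0063,-0.0664,0,0.41, -0.43,-0.96,0,0.0063,-0.0664,0,0.41, -0.43,-0.96,0,0.0063,-0.0664,0,0.41, -0.43,-0.96,0,0.0063,-0.0664,0,0.41]'
python3 -m jog '[-0.423,-0.957,0,0,0,0,0.41, -0.423,-0.957,0,0,0,0,0.41, -0.423,-0.957,0,0,0,0,0.41, -0.423,-0.957,0,0,0,0,0.41, -0.423,-0.957,0,0,0,0,0.41, -0.423,-0.957,0,0,0,0,0.41, -0.423,-0.957,0,0,0,0,0.41, -0.423,-0.957,0,0,0,0,0.41, -0.423,-0.957,0,0,0,0,0.41]'
```

```text
clock: 15.18
tcp_pos: [0.6807, 0.1946, 0.2448]
orientation: [-0.066, 0.669, 0.737, -0.071]
wrist_force: [-1.0, 0.0, 2.1]
finger_gap: 0.0602
grip_force: 0.0
clock: 15.85
tcp_pos: [0.5904, -0.0012, 0.2356]
orientation: [0.0, 0.674, 0.739, -0.0]
wrist_force: [0.0, 0.0, -0.7]
finger_gap: 0.0605
grip_force: 0.0
clock: 16.6
tcp_pos: [0.5081, -0.1879, 0.235]
orientation: [-0.0, 0.672, 0.741, 0.0]
wrist_force: [-0.1, -0.4, 0.8]
finger_gap: 0.0604
grip_force: 0.0
```

```bash
python3 -m jog '[0,0,-0.2,0,0,0,0.41, 0,0,-0.4,0,0,0,0.41, 0,0,-0.6,0,0,0,0.41, 0,0,-0.72,0,0,0,0.41, 0,0,-0.78,0,0,0,0.41, 0,0,-0.78,0,0,0,0.41, 0,0,-0.78,0,0,0,0.41, 0,0,-0.78,0,0,0,-0.2, 0,0,-0.78,0,0,0,-0.2, 0,0,-0.78,0,0,0,-0.2, 0,0,-0.78,0,0,0,-0.2]' 40
python3 -m jog '[0,0,0.2,0,0,0,-0.2, 0,0,0.4,0,0,0,-0.2, 0,0,0.6,0,0,0,-0.2, 0,0,0.72,0,0,0,-0.2, 0,0,0.72,0,0,0,-0.2]'
python3 -m jog '[0.27,0.8,0,0,0,0,-0.2, 0.27,0.8,0,0,0,0,-0.2, 0.27,0.8,0,0,0,0,-0.2, 0.27,0.8,0,0,0,0,-0.2, 0.27,0.8,0,0,0,0,-0.2, 0.27,0.8,0,0,0,0,-0.2, 0.27,0.8,0,0,0,0,-0.2]'
python3 -m jog '[0.275,0.797,-0.075,-0.0063,0.0664,0,-0.2, 0.275,0.797,-0.075,-0.0063,0.0664,0,-0.2, 0.275,0.797,-0.075,-0.0063,0.0664,0,-0.2, 0.275,0.797,-0.075,-0.0063,0.0664,0,-0.2, 0.275,0.797,-0.075,-0.0063,0.0664,0,-0.2, 0.275,0.797,-0.075,-0.0063,0.0664,0,-0.2, 0.275,0.797,-0.075,-0.0063,0.0664,0,-0.2, 0.275,0.797,-0.075,-0.0063,0.0664,0,-0.2]'
```

```text
clock: 17.52
tcp_pos: [0.5086, -0.1895, 0.0808]
orientation: [0.002, 0.672, 0.74, 0.001]
wrist_force: [-0.6, 0.8, 5.7]
finger_gap: 0.0432
grip_force: 41.0
clock: 17.93
tcp_pos: [0.51, -0.1908, 0.2299]
orientation: [0.005, 0.672, 0.74, 0.001]
wrist_force: [0.4, -0.7, -0.6]
finger_gap: 0.0431
grip_force: 41.7
clock: 18.52
tcp_pos: [0.5607, -0.0289, 0.2223]
orientation: [-0.0, 0.672, 0.741, -0.001]
wrist_force: [-0.8, -0.4, -1.3]
finger_gap: 0.0436
grip_force: 41.6
clock: 19.18
tcp_pos: [0.6161, 0.128, 0.2085]
orientation: [-0.07, 0.67, 0.735, -0.077]
wrist_force: [-0.1, 0.3, -0.5]
finger_gap: 0.0436
grip_force: 41.8
```

```bash
python3 -m jog '[0,0,-0.2,0,0,0,-0.2, 0,0,-0.35,0,0,0,-0.2, 0,0,-0.45,0,0,0,-0.2, 0,0,-0.485,0,0,0,-0.2, 0,0,-0.495,0,0,0,-0.2, 0,0,-0.495,0,0,0,-0.2, 0,0,-0.495,0,0,0,-0.2, 0,0,-0.495,0,0,0,-0.2]'
python3 -m jog '[0,0.003,-0.004,0,0,0,-0.2, 0.06,0.009,-0.017,0,0,0,-0.2, 0.12,0.014,-0.03,0,0,0,-0.2, 0.17,0.018,-0.042,0,0,0,-0.2, 0.19,0.02,-0.047,0,0,0,-0.2, 0.19,0.02,-0.047,0,0,0,-0.2, 0.19,0.02,-0.047,0,0,0,-0.2]'
python3 -m jog '[0.01,0.001,-0.003,0,0,0,-0.2, 0.02,0.002,-0.006,0,0,0,-0.2, 0.02,0.002,-0.006,0,0,0,-0.2, 0.02,0.002,-0.006,0,0,0,-0.2]'
```

```text
clock: 19.85
tcp_pos: [0.6169, 0.1296, 0.1105]
orientation: [-0.07, 0.669, 0.736, -0.076]
wrist_force: [0.2, -0.2, -2.0]
finger_gap: 0.0429
grip_force: 41.8
clock: 20.43
tcp_pos: [0.6552, 0.1344, 0.1006]
orientation: [-0.07, 0.669, 0.736, -0.077]
wrist_force: [1.1, 0.9, 3.0]
finger_gap: 0.0432
grip_force: 42.2
clock: 20.77
tcp_pos: [0.6578, 0.1348, 0.1001]
orientation: [-0.07, 0.669, 0.736, -0.077]
wrist_force: [-2.2, -1.1, 7.2]
finger_gap: 0.0433
grip_force: 42.7
```

```bash
python3 -m jog '[0.01,0.001,-0.002,0,0,0,-0.2, 0.02,0.002,-0.004,0,0,0,-0.2, 0.02,0.002,-0.004,0,0,0,-0.2]'
python3 -m jog '[0.01,0.001,-0.001,0,0,0,-0.2, 0.015,0.001,-0.003,0,0,0,-0.2, 0.015,0.001,-0.003,0,0,0,-0.2]'
```

```text
clock: 21.02
tcp_pos: [0.6615, 0.1351, 0.0993]
orientation: [-0.071, 0.669, 0.736, -0.078]
wrist_force: [-2.1, 0.6, 7.5]
finger_gap: 0.0429
grip_force: 42.7
clock: 21.27
tcp_pos: [0.6619, 0.1352, 0.0993]
orientation: [-0.072, 0.668, 0.736, -0.079]
wrist_force: [-9.1, -1.9, 11.8]
finger_gap: 0.0432
grip_force: 43.2
```

```bash
python3 -m jog '[0.005,0,0,0,0,0,-0.2, -0.012,-0.001,0.01,0,0,0,-0.2, -0.012,-0.001,0.01,0,0,0,0.41, -0.012,-0.001,0.01,0,0,0,0.41, -0.012,-0.001,0.01,0,0,0,0.41, 0.0,0,0.1,0,0,0,0.41, 0.04,0.004,0.28,0,0,0,0.41, 0.08,0.008,0.5,0,0,0,0.41, 0.08,0.008,0.7,0,0,0,0.41, 0.08,0.008,0.7,0,0,0,0.41]'
python3 -m jog '[-0.25,-0.7,0,0.0063,-0.0664,0,0.41, -0.25,-0.7,0,0.0063,-0.0664,0,0.41, -0.25,-0.7,0,0.0063,-0.0664,0,0.41, -0.25,-0.7,0,0.0063,-0.0664,0,0.41, -0.25,-0.7,0,0.0063,-0.0664,0,0.41, -0.25,-0.7,0,0.0063,-0.0664,0,0.41, -0.25,-0.7,0,0.0063,-0.0664,0,0.41]'
python3 -m jog '[-0.23,-0.713,0,0,0,0,0.41, -0.23,-0.713,0,0,0,0,0.41, -0.23,-0.713,0,0,0,0,0.41, -0.23,-0.713,0,0,0,0,0.41, -0.23,-0.713,0,0,0,0,0.41, -0.23,-0.713,0,0,0,0,0.41, -0.23,-0.713,0,0,0,0,0.41]'
```

```text
clock: 22.1
tcp_pos: [0.6839, 0.137, 0.2464]
orientation: [-0.066, 0.669, 0.737, -0.072]
wrist_force: [0.0, 0.4, 2.9]
finger_gap: 0.0601
grip_force: 0.0
clock: 22.68
tcp_pos: [0.6309, -0.0044, 0.2375]
orientation: [0.0, 0.673, 0.739, 0.0]
wrist_force: [-0.1, -0.2, -0.1]
finger_gap: 0.0601
grip_force: 0.0
clock: 23.27
tcp_pos: [0.5861, -0.1447, 0.2368]
orientation: [-0.0, 0.672, 0.741, 0.0]
wrist_force: [-0.1, 0.3, 0.0]
finger_gap: 0.0603
grip_force: 0.0
```

```bash
python3 -m jog '[0,0,-0.2,0,0,0,0.41, 0,0,-0.4,0,0,0,0.41, 0,0,-0.6,0,0,0,0.41, 0,0,-0.72,0,0,0,0.41, 0,0,-0.79,0,0,0,0.41, 0,0,-0.79,0,0,0,0.41, 0,0,-0.79,0,0,0,0.41, 0,0,-0.79,0,0,0,-0.2, 0,0,-0.79,0,0,0,-0.2, 0,0,-0.79,0,0,0,-0.2, 0,0,-0.79,0,0,0,-0.2]' 40
python3 -m jog '[0,0,0.2,0,0,0,-0.2, 0,0,0.4,0,0,0,-0.2, 0,0,0.6,0,0,0,-0.2, 0,0,0.72,0,0,0,-0.2, 0,0,0.72,0,0,0,-0.2, 0,0,0.72,0,0,0,-0.2]'
```

```text
clock: 24.18
tcp_pos: [0.5867, -0.146, 0.081]
orientation: [0.002, 0.672, 0.74, 0.001]
wrist_force: [0.1, 0.3, 4.1]
finger_gap: 0.0434
grip_force: 41.0
clock: 24.68
tcp_pos: [0.5862, -0.1462, 0.2253]
orientation: [0.002, 0.672, 0.74, 0.001]
wrist_force: [-0.4, 0.0, -1.8]
finger_gap: 0.0433
grip_force: 41.8
```

```bash
python3 -m jog '[0.1,0.55,0,0,0,0,-0.2, 0.1,0.55,0,0,0,0,-0.2, 0.1,0.55,0,0,0,0,-0.2, 0.1,0.55,0,0,0,0,-0.2, 0.1,0.55,0,0,0,0,-0.2]'
python3 -m jog '[0.095,0.548,-0.07,-0.0063,0.0664,0,-0.2, 0.095,0.548,-0.07,-0.0063,0.0664,0,-0.2, 0.095,0.548,-0.07,-0.0063,0.0664,0,-0.2, 0.095,0.548,-0.07,-0.0063,0.0664,0,-0.2, 0.095,0.548,-0.07,-0.0063,0.0664,0,-0.2, 0.095,0.548,-0.07,-0.0063,0.0664,0,-0.2, 0.095,0.548,-0.07,-0.0063,0.0664,0,-0.2]'
python3 -m jog '[0,0,-0.2,0,0,0,-0.2, 0,0,-0.35,0,0,0,-0.2, 0,0,-0.45,0,0,0,-0.2, 0,0,-0.485,0,0,0,-0.2, 0,0,-0.495,0,0,0,-0.2, 0,0,-0.495,0,0,0,-0.2, 0,0,-0.495,0,0,0,-0.2, 0,0,-0.495,0,0,0,-0.2]'
python3 -m jog '[0,0.003,-0.004,0,0,0,-0.2, 0.06,0.009,-0.017,0,0,0,-0.2, 0.12,0.014,-0.03,0,0,0,-0.2, 0.17,0.018,-0.042,0,0,0,-0.2, 0.19,0.02,-0.047,0,0,0,-0.2, 0.19,0.02,-0.047,0,0,0,-0.2, 0.19,0.02,-0.047,0,0,0,-0.2]'
```

```text
clock: 25.1
tcp_pos: [0.6042, -0.0339, 0.2208]
orientation: [-0.002, 0.671, 0.741, -0.001]
wrist_force: [-0.5, -0.0, -1.9]
finger_gap: 0.0431
grip_force: 41.7
clock: 25.68
tcp_pos: [0.624, 0.0722, 0.2093]
orientation: [-0.07, 0.669, 0.736, -0.077]
wrist_force: [-0.3, 0.8, -0.9]
finger_gap: 0.0434
grip_force: 41.9
clock: 26.35
tcp_pos: [0.6254, 0.0736, 0.1122]
orientation: [-0.069, 0.669, 0.736, -0.076]
wrist_force: [-0.5, 0.2, -1.7]
finger_gap: 0.043
grip_force: 42.0
clock: 26.93
tcp_pos: [0.6621, 0.078, 0.1008]
orientation: [-0.07, 0.669, 0.736, -0.077]
wrist_force: [-0.9, 1.0, -0.9]
finger_gap: 0.0432
grip_force: 41.9
```

```bash
python3 -m jog '[0.01,0.001,-0.004,0,0,0,-0.2, 0.02,0.002,-0.007,0,0,0,-0.2, 0.02,0.002,-0.007,0,0,0,-0.2, 0.02,0.002,-0.007,0,0,0,-0.2]'
python3 -m jog '[0.01,0.001,-0.002,0,0,0,-0.2, 0.015,0.002,-0.003,0,0,0,-0.2, 0.015,0.002,-0.003,0,0,0,-0.2]'
```

```text
clock: 27.27
tcp_pos: [0.666, 0.0783, 0.0997]
orientation: [-0.07, 0.669, 0.736, -0.077]
wrist_force: [-0.1, 0.0, 0.5]
finger_gap: 0.0434
grip_force: 42.0
clock: 27.52
tcp_pos: [0.6666, 0.0784, 0.0996]
orientation: [-0.072, 0.668, 0.736, -0.079]
wrist_force: [-7.8, -0.7, 6.3]
finger_gap: 0.0429
grip_force: 42.7
```

```bash
python3 -m jog '[0.003,0,-0.01,0,0,0,-0.2, 0.005,0,-0.01,0,0,0,-0.2, 0.005,0,-0.01,0,0,0,-0.2]'
python3 -m jog '[0,0,0,0,0,0,-0.2, -0.015,-0.001,0.01,0,0,0,-0.2, -0.015,-0.001,0.01,0,0,0,0.41, -0.015,-0.001,0.01,0,0,0,0.41, -0.015,-0.001,0.01,0,0,0,0.41, 0.0,0,0.1,0,0,0,0.41, 0.04,0.004,0.28,0,0,0,0.41, 0.08,0.008,0.5,0,0,0,0.41, 0.08,0.008,0.7,0,0,0,0.41, 0.08,0.008,0.7,0,0,0,0.41]'
python3 -m jog '[-0.7,0.3,0,0.0063,-0.0664,0,0.8, -0.7,0.3,0,0.0063,-0.0664,0,0.8, -0.7,0.3,0,0.0063,-0.0664,0,0.8, -0.7,0.3,0,0.0063,-0.0664,0,0.8, -0.7,0.3,0,0.0063,-0.0664,0,0.8, -0.7,0.3,0,0.0063,-0.0664,0,0.8, -0.7,0.3,0,0.0063,-0.0664,0,0.8]'
python3 - <<'E'
from h import *
s=env.get_state(); R=rot(s['orientation']); print(s['tcp_pos'],np.degrees(np.arctan2(R[1,1],R[0,1])))
cm=cam('wrist'); im,d=eyes.read_camera('wrist'); cv2.imwrite('pics/w3.png',im[:,:,::-1]); P=cloud(cm,d)
im,d=eyes.read_camera('top'); cm=cam('top'); P=cloud(cm,d); P[d<=0]=0
cv2.imwrite('pics/top3.png',cv2.resize(im[80:280,80:330,::-1],(750,600)))
E
```

```text
clock: 27.77
tcp_pos: [0.6668, 0.0785, 0.0995]
orientation: [-0.072, 0.668, 0.736, -0.079]
wrist_force: [-11.0, -0.8, 14.9]
finger_gap: 0.0431
grip_force: 43.4
clock: 28.6
tcp_pos: [0.689, 0.0803, 0.2459]
orientation: [-0.065, 0.669, 0.737, -0.073]
wrist_force: [1.0, -0.2, 2.1]
finger_gap: 0.0603
grip_force: 0.0
clock: 29.18
tcp_pos: [0.5432, 0.1414, 0.2371]
orientation: [-0.0, 0.671, 0.741, -0.0]
wrist_force: [0.0, -0.4, 0.9]
finger_gap: 0.0769
grip_force: 0.0
[0.54318861 0.14139408 0.2371155 ] 5.641007848924517
```

View pics/w3.png

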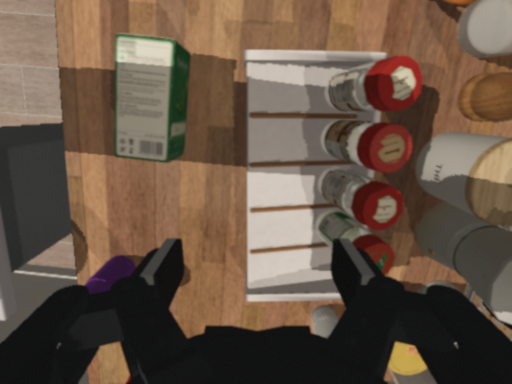

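View pics/top3.png

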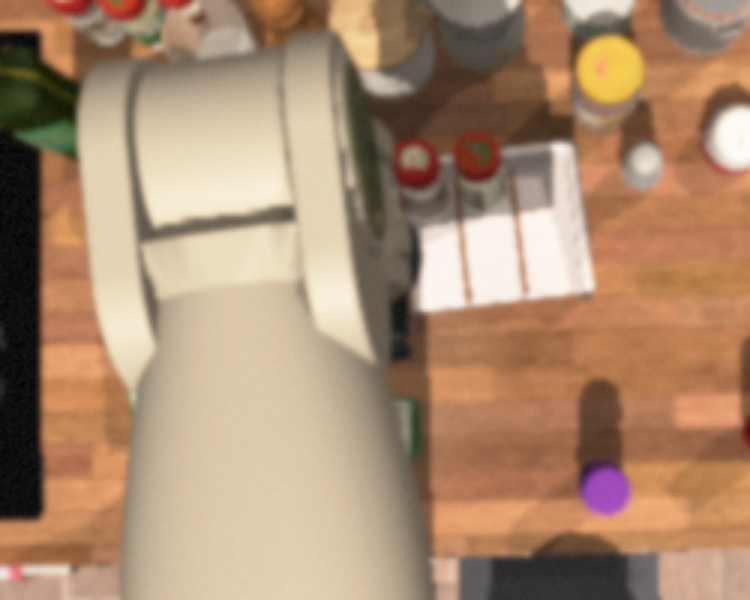

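All four jars stand against the stop in their own lanes: wrist view caps at (393,82), (385,147), (377,204) and (376,253). Next I go over the loose tea box.

```bash
python3 -m jog '[-0.635,0.31,0,0,0,-0.0385,0.9, -0.635,0.31,0,0,0,-0.0385,0.9, -0.635,0.31,0,0,0,-0.0385,0.9, -0.635,0.31,0,0,0,-0.0385,0.9, -0.635,0.31,0,0,0,-0.0385,0.9, -0.635,0.31,0,0,0,-0.0385,0.9, -0.635,0.31,0,0,0,-0.0385,0.9]'
cat > tea.py <<'E'
from h import *
s=env.get_state(); R=rot(s['orientation']); print('tcp',s['tcp_pos'].round(4),'ytool',np.degrees(np.arctan2(R[1,1],R[0,1])).round(2))
for n in('wrist','top'):
    cm=cam(n); im,d=eyes.read_camera(n); P=cloud(cm,d); P[d<=0]=0
    cv2.imwrite(f'pics/tea_{n}_{s["clock"]:.1f}.png',im[:,:,::-1])
    for zl,zh in((.064,.084),(.138,.158)):
        m=((P[:,:,2]>zl)&(P[:,:,2]<zh)&(P[:,:,0]<.6)&(P[:,:,1]>.1)&(P[:,:,1]<.5)).astype(np.uint8)
        k,l,st,_=cv2.connectedComponentsWithStats(m)
        for i in range(1,k):
            if st[i,4]>300:
                q=P[l==i]; r=cv2.minAreaRect((q[:,:2]*1000).astype(np.float32)); b=cv2.boxPoints(r); e=[b[1]-b[0],b[2]-b[1]]; e=max(e,key=np.linalg.norm)
                print(n,st[i],np.round(r[0],1),np.round(r[1],1),'long angle',np.degrees(np.arctan2(e[1],e[0])).round(2)%180,'z',np.median(q[:,2]).round(4))
E
python3 tea.py
```

```text
clock: 29.87
tcp_pos: [0.4217, 0.2022, 0.2369]
orientation: [0.001, 0.716, 0.698, 0.001]
wrist_force: [0.2, -0.6, -0.0]
finger_gap: 0.081
grip_force: 0.0
tcp [0.4217 0.2022 0.2369] ytool -1.47
wrist [ 267    0  132   20 1606] [499.2 368.1] [ 17.5 126.1] long angle 178.61 z 0.071
wrist [ 224  111   56  112 6012] [416.9 212. ] [124.1  60.7] long angle 88.56 z 0.072
top [119 174  24  23 430] [526.3 400.5] [66.1 63.1] long angle 4.82 z 0.0714
top [188 212  30  22 562] [414.9 191.7] [83.7 60.8] long angle 88.81 z 0.072
```

```bash
python3 -m jog '[-0.012,0.045,-0.2,0,0,0,0.95, -0.012,0.045,-0.4,0,0,0,0.95, -0.012,0.045,-0.6,0,0,0,0.95, -0.012,0.045,-0.8,0,0,0,0.95, -0.012,0.045,-0.93,0,0,0,0.95, -0.012,0.045,-0.97,0,0,0,0.95, -0.012,0.045,-0.97,0,0,0,0.95, -0.012,0.045,-0.97,0,0,0,0.1, -0.012,0.045,-0.97,0,0,0,0.1, -0.012,0.045,-0.97,0,0,0,0.1, -0.012,0.045,-0.97,0,0,0,0.1, -0.012,0.045,-0.97,0,0,0,0.1]' 40
python3 -m jog '[0,0,0.2,0,0,0,0.1, 0,0,0.4,0,0,0,0.1, 0,0,0.6,0,0,0,0.1, 0,0,0.8,0,0,0,0.1, 0,0,0.95,0,0,0,0.1, 0,0,0.95,0,0,0,0.1, 0,0,0.95,0,0,0,0.1]'
```

```text
clock: 30.97
tcp_pos: [0.4187, 0.2118, 0.0446]
orientation: [0.001, 0.716, 0.698, 0.002]
wrist_force: [0.2, -0.6, 6.5]
finger_gap: 0.063
grip_force: 46.5
clock: 31.55
tcp_pos: [0.418, 0.2118, 0.235]
orientation: [0.001, 0.716, 0.698, 0.002]
wrist_force: [0.2, 0.5, -2.2]
finger_gap: 0.0636
grip_force: 46.1
```

```bash
python3 -m jog '[0,-0.75,0,0,0,0.27,0.1, 0,-0.75,0,0,0,0.27,0.1, 0,-0.75,0,0,0,0.27,0.1, 0,-0.75,0,0,0,0.27,0.1, 0,-0.75,0,0,0,0.27,0.1, 0,-0.75,0,0,0,0.27,0.1, 0,-0.75,0,0,0,0.27,0.1, 0,-0.75,0,0,0,0.27,0.1]'
python3 -m jog '[0,0,0,0,0,0.27,0.1, 0,0,0,0,0,0.27,0.1, 0,0,0,0,0,0.27,0.1, 0,0,0,0,0,0.27,0.1, 0,0,0,0,0,0.27,0.1, 0,0,0,0,0,0.27,0.1, 0,0,0,0,0,0.27,0.1, 0,0,0,0,0,0.27,0.1]'
python3 tea.py
```

```text
clock: 32.22
tcp_pos: [0.4155, 0.0608, 0.2307]
orientation: [-0.002, 0.363, 0.932, -0.001]
wrist_force: [-0.2, 0.2, -2.1]
finger_gap: 0.0632
grip_force: 46.0
clock: 32.88
tcp_pos: [0.4155, 0.0614, 0.2308]
orientation: [-0.002, -0.052, 0.999, 0.0]
wrist_force: [-0.1, -0.1, -1.5]
finger_gap: 0.0635
grip_force: 46.0
tcp [0.4155 0.0614 0.2308] ytool 95.91
wrist [ 481  223   31   91 1825] [502.9 372.9] [130.3  38.5] long angle 19.09 z 0.0708
top [119 174  27  45 921] [496.9 397.2] [125.9  62.9] long angle 6.12 z 0.0718
```

```bash
python3 -m jog '[0.205,0.84,0,0,0,0,0.1, 0.205,0.84,0,0,0,0,0.1, 0.205,0.84,0,0,0,0,0.1, 0.205,0.84,0,0,0,0,0.1, 0.205,0.84,0,0,0,0,0.1, 0.205,0.84,0,0,0,0,0.1, 0.205,0.84,0,0,0,0,0.1]'
python3 -m jog '[0.203,0.835,0,0,0,0,0.1, 0.203,0.835,0,0,0,0,0.1, 0.203,0.835,0,0,0,0,0.1, 0.203,0.835,0,0,0,0,0.1, 0.203,0.835,0,0,0,0,0.1, 0.203,0.835,0,0,0,0,0.1, 0.203,0.835,0,0,0,0,0.1, 0.203,0.835,0,0,0,0,0.1]'
python3 -m jog '[0,0,-0.2,0,0,0,0.1, 0,0,-0.4,0,0,0,0.1, 0,0,-0.5,0,0,0,0.1, 0,0,-0.54,0,0,0,0.1, 0,0,-0.54,0,0,0,0.1, 0,0,-0.54,0,0,0,0.1, 0,0,-0.54,0,0,0,0.1]'
python3 - <<'E'
from h import *
s=env.get_state(); R=rot(s['orientation']); print(s['tcp_pos'],np.degrees(np.arctan2(R[1,1],R[0,1])),s['wrist_force'])
im,d=eyes.read_camera('side'); cv2.imwrite('pics/side4.png',cv2.resize(im[180:300,150:310,::-1],(800,600),interpolation=cv2.INTER_CUBIC))
E
```

```text
clock: 33.57
tcp_pos: [0.457, 0.2294, 0.2317]
orientation: [-0.001, -0.05, 0.999, -0.0]
wrist_force: [0.6, -0.5, -2.5]
finger_gap: 0.0634
grip_force: 46.1
clock: 34.23
tcp_pos: [0.4983, 0.3942, 0.2328]
orientation: [-0.0, -0.049, 0.999, -0.0]
wrist_force: [0.4, 0.1, -1.2]
finger_gap: 0.0633
grip_force: 46.1
clock: 34.82
tcp_pos: [0.4999, 0.3965, 0.1274]
orientation: [0.002, -0.05, 0.999, 0.001]
wrist_force: [-0.3, 0.1, -1.3]
finger_gap: 0.0633
grip_force: 46.0
[0.49989266 0.39648288 0.12739069] 95.72316180741747 [-0.34651767  0.06734324 -1.30408121]
```

View pics/side4.png

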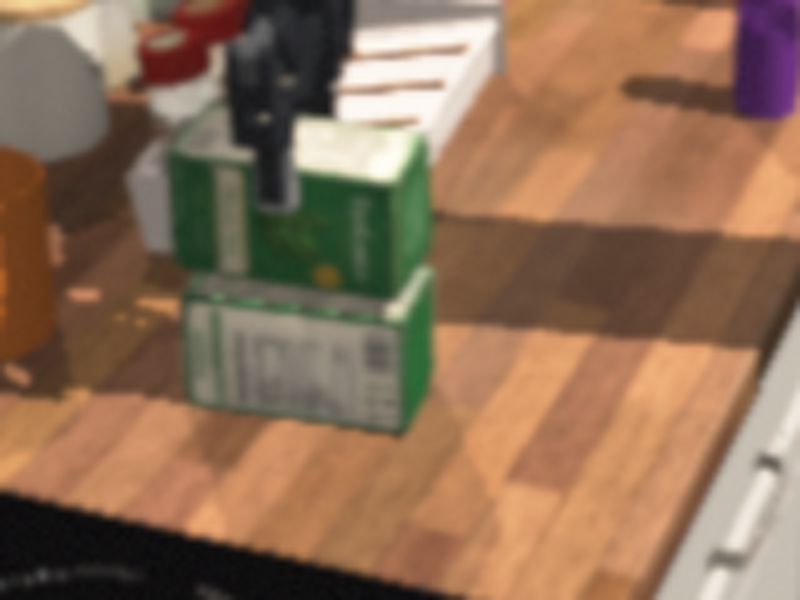

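The held box hangs about 10 mm above the base box and lines up with it (left edges near x=183 px in both). I set it down.

```bash
python3 -m jog '[-0.006,0,-0.02,0,0,0,0.1, -0.006,0,-0.035,0,0,0,0.1, -0.006,0,-0.035,0,0,0,0.1, -0.006,0,-0.035,0,0,0,0.1]'
python3 -m jog '[0,0,-0.008,0,0,0,0.1, 0,0,-0.008,0,0,0,0.1, 0,0,-0.008,0,0,0,0.1]'
python3 -m jog '[0,0,-0.008,0,0,0,0.1, 0,0,-0.008,0,0,0,0.1, 0,0,-0.008,0,0,0,0.1]'
```

```text
clock: 35.2
tcp_pos: [0.4973, 0.3965, 0.118]
orientation: [0.0, -0.05, 0.999, 0.0]
wrist_force: [0.3, -0.5, -0.9]
finger_gap: 0.0635
grip_force: 46.2
clock: 35.45
tcp_pos: [0.4974, 0.3966, 0.1179]
orientation: [0.001, -0.05, 0.999, 0.0]
wrist_force: [-3.1, -1.2, 6.7]
finger_gap: 0.0633
grip_force: 47.1
clock: 35.7
tcp_pos: [0.4974, 0.3966, 0.1178]
orientation: [0.001, -0.05, 0.999, 0.001]
wrist_force: [-4.4, -2.9, 15.5]
finger_gap: 0.0633
grip_force: 48.1
```

```bash
python3 -m jog '[0,0,0.012,0,0,0,0.1, 0,0,0.012,0,0,0,0.6, 0,0,0.012,0,0,0,0.9, 0,0,0.012,0,0,0,0.9, 0,0,0.012,0,0,0,0.9, 0,0,0.1,0,0,0,0.9, 0,0,0.3,0,0,0,0.9, 0,0,0.5,0,0,0,0.9, 0,0,0.7,0,0,0,0.9, 0,0,0.7,0,0,0,0.9]'
python3 -m jog '[-0.2,-1,0,0,0,-0.1,-0.5, -0.2,-1,0,0,0,-0.1,-0.5, -0.2,-1,0,0,0,-0.2,-1, -0.2,-1,0,0,0,-0.25,-1, -0.2,-1,0,0,0,-0.25,-1, -0.2,-1,0,0,0,-0.25,-1, -0.2,-1,0,0,0,-0.25,-1]'
python3 -m jog '[-0.1,-0.95,0,0,0,-0.2,-1, -0.1,-0.95,0,0,0,-0.25,-1, -0.1,-0.95,0,0,0,-0.25,-1, -0.1,-0.95,0,0,0,-0.25,-1, -0.1,-0.95,0,0,0,-0.25,-1, -0.1,-0.95,0,0,0,-0.25,-1, -0.1,-0.95,0,0,0,-0.25,-1, -0.1,-0.95,0,0,0,-0.25,-1]'
python3 tea.py
python3 - <<'E'
from h import *
im,d=eyes.read_camera('side'); cv2.imwrite('pics/side5.png',cv2.resize(im[100:300,140:360,::-1],(660,600),interpolation=cv2.INTER_CUBIC))
E
```

```text
clock: 36.53
tcp_pos: [0.5, 0.398, 0.2636]
orientation: [0.006, -0.05, 0.999, 0.003]
wrist_force: [0.2, 0.7, 0.9]
finger_gap: 0.081
grip_force: 0.0
clock: 37.12
tcp_pos: [0.4568, 0.1941, 0.2546]
orientation: [0.0, 0.34, 0.94, -0.0]
wrist_force: [-1.4, 1.4, 0.9]
finger_gap: 0.0003
grip_force: 0.0
clock: 37.78
tcp_pos: [0.4371, 0.0055, 0.2543]
orientation: [-0.0, 0.672, 0.741, -0.0]
wrist_force: [-0.1, 0.1, -0.3]
finger_gap: -0.0
grip_force: 0.0
tcp [0.4371 0.0055 0.2543] ytool 5.62
top [ 109  171   27   49 1064] [496.5 396.8] [125.5  62. ] long angle 5.22 z 0.1452
```

View pics/side5.png

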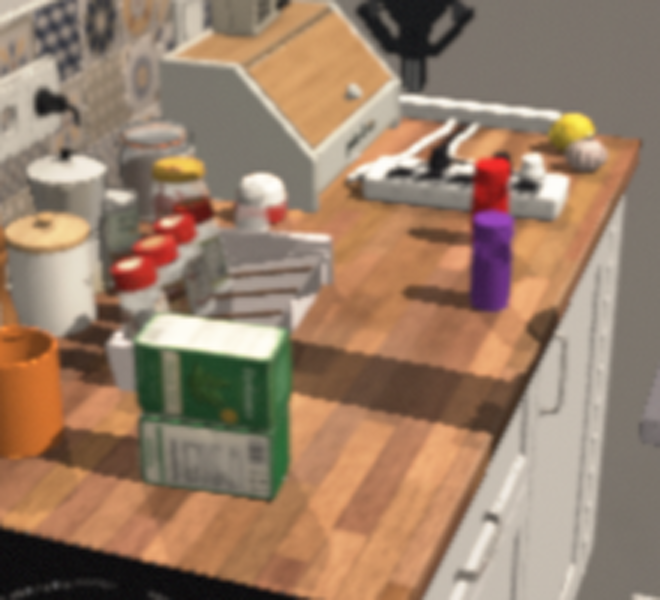

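The tea column is square: the upper box is at (496.5, 396.8) against (496.9, 397.2) for the base. All jars are away, so next is the rocker bank.

```bash
python3 -m jog '[-0.24,-0.8,0,0,0,0,-1, -0.24,-0.8,0,0,0,0,-1, -0.24,-0.8,0,0,0,0,-1, -0.24,-0.8,0,0,0,0,-1, -0.24,-0.8,0,0,0,0,-1, -0.24,-0.8,0,0,0,0,-1]'
python3 -m jog '[-0.245,-0.73,0,0,0,-0.0189,-1, -0.245,-0.73,0,0,0,-0.0189,-1, -0.245,-0.73,0,0,0,-0.0189,-1, -0.245,-0.73,0,0,0,-0.0189,-1, -0.245,-0.73,0,0,0,-0.0189,-1, -0.245,-0.73,0,0,0,-0.0189,-1, -0.245,-0.73,0,0,0,-0.0189,-1]'
python3 -m jog '[0,0,-0.2,0,0,0,-1, 0,0,-0.4,0,0,0,-1, 0,0,-0.6,0,0,0,-1, 0,0,-0.7,0,0,0,-1, 0,0,-0.7,0,0,0,-1, 0,0,-0.7,0,0,0,-1, 0,0,-0.7,0,0,0,-1]'
python3 - <<'E'
from h import *
s=env.get_state(); cm=cam('wrist'); im,d=eyes.read_camera('wrist'); cv2.imwrite('pics/w5.png',im[:,:,::-1])
P=cloud(cm,d); P[d<=0]=0; hsv=cv2.cvtColor(im,cv2.COLOR_RGB2HSV)
# left (+y) edge of housing and rocker outer edges
m=(P[:,:,2]>.028)&(P[:,:,2]<.039)&(P[:,:,0]>.3)&(P[:,:,0]<.61)&(P[:,:,1]<-.26)&(P[:,:,1]>-.40)&(hsv[:,:,1]<60)&(hsv[:,:,2]>110)
for x in np.arange(.34,.6,.03):
    q=P[m&(abs(P[:,:,0]-x)<.006)]
    if len(q)>10: print('edge x%.2f ymax %.4f z %.4f'%(x,np.percentile(q[:,1],98),np.median(q[:,2])))
E
```

```text
clock: 38.43
tcp_pos: [0.3888, -0.1555, 0.2544]
orientation: [-0.0, 0.672, 0.74, 0.0]
wrist_force: [0.0, 0.4, 0.2]
finger_gap: -0.0002
grip_force: 0.0
clock: 39.02
tcp_pos: [0.3409, -0.2982, 0.2543]
orientation: [-0.0, 0.692, 0.722, 0.0]
wrist_force: [-1.0, 0.3, -0.1]
finger_gap: -0.0004
grip_force: 0.0
clock: 39.6
tcp_pos: [0.3416, -0.2996, 0.1162]
orientation: [0.001, 0.692, 0.722, -0.0]
wrist_force: [-0.2, 0.1, -0.2]
finger_gap: 0.0003
grip_force: 0.0
edge x0.34 ymax -0.2927 z 0.0352
edge x0.37 ymax -0.2912 z 0.0355
edge x0.40 ymax -0.2900 z 0.0359
edge x0.43 ymax -0.2885 z 0.0355
edge x0.46 ymax -0.3281 z 0.0372
edge x0.49 ymax -0.3337 z 0.0356
edge x0.52 ymax -0.3267 z 0.0356
edge x0.55 ymax -0.3260 z 0.0372
edge x0.58 ymax -0.3444 z 0.0353
```

View pics/w5.png

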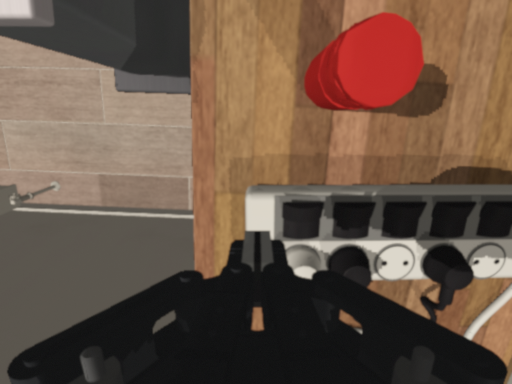

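Wrist view: the rockers run along y≈217 px, x from 302 to 495, and the closed finger tips are at (258,235) over the near end of the housing. I lower to drag height.

```bash
python3 -m jog '[-0.005,-0.0065,-0.15,0,0,0,-1, -0.005,-0.0065,-0.25,0,0,0,-1, -0.005,-0.0065,-0.32,0,0,0,-1, -0.005,-0.0065,-0.34,0,0,0,-1, -0.005,-0.0065,-0.345,0,0,0,-1, -0.005,-0.0065,-0.345,0,0,0,-1, -0.005,-0.0065,-0.345,0,0,0,-1, -0.005,-0.0065,-0.345,0,0,0,-1]'
python3 -m jog '[0,0,0,0,0,0,-1, 0,0,0,0,0,0,-1, 0,0,0,0,0,0,-1, 0,0,0,0,0,0,-1]'
```

```text
clock: 40.32
tcp_pos: [0.34, -0.302, 0.0469]
orientation: [0.001, 0.692, 0.722, -0.0]
wrist_force: [-0.4, 0.5, -0.8]
finger_gap: 0.0001
grip_force: 0.0
clock: 40.65
tcp_pos: [0.3392, -0.3011, 0.0457]
orientation: [0.0, 0.692, 0.722, 0.0]
wrist_force: [0.4, -0.2, 0.7]
finger_gap: -0.0002
grip_force: 0.0
```

```bash
python3 -m jog '[0,0.003,-0.005,0,0,0,-1, 0,0.003,-0.01,0,0,0,-1, 0,0.003,-0.01,0,0,0,-1, 0,0.003,-0.01,0,0,0,-1]'
python3 -m jog '[0.04,0.002,0,0,0,0,-1, 0.08,0.003,0,0,0,0,-1, 0.12,0.005,0,0,0,0,-1, 0.16,0.007,0,0,0,0,-1, 0.2,0.008,0,0,0,0,-1, 0.24,0.01,0,0,0,0,-1, 0.28,0.012,0,0,0,0,-1, 0.32,0.013,0,0,0,0,-1, 0.36,0.015,0,0,0,0,-1, 0.4,0.017,0,0,0,0,-1]'
```

```text
clock: 40.98
tcp_pos: [0.3391, -0.3003, 0.0434]
orientation: [-0.0, 0.692, 0.722, 0.0]
wrist_force: [1.1, 0.5, -0.2]
finger_gap: 0.0002
grip_force: 0.0
clock: 41.82
tcp_pos: [0.4202, -0.2969, 0.0435]
orientation: [0.0, 0.692, 0.722, 0.0]
wrist_force: [-0.5, -0.6, -1.3]
finger_gap: -0.0006
grip_force: 0.0
```

```bash
python3 -m jog '[0.04,0.002,0,0,0,0,-1, 0.08,0.003,0,0,0,0,-1, 0.12,0.005,0,0,0,0,-1, 0.16,0.007,0,0,0,0,-1, 0.2,0.008,0,0,0,0,-1, 0.24,0.01,0,0,0,0,-1, 0.28,0.012,0,0,0,0,-1, 0.32,0.013,0,0,0,0,-1, 0.36,0.015,0,0,0,0,-1, 0.4,0.017,0,0,0,0,-1]'
python3 -m jog '[0.04,0.002,0,0,0,0,-1, 0.08,0.003,0,0,0,0,-1, 0.12,0.005,0,0,0,0,-1, 0.16,0.007,0,0,0,0,-1, 0.2,0.008,0,0,0,0,-1, 0.24,0.01,0,0,0,0,-1, 0.28,0.012,0,0,0,0,-1, 0.3,0.013,0,0,0,0,-1, 0.32,0.014,0,0,0,0,-1, 0.32,0.014,0,0,0,0,-1]'
python3 - <<'E'
from h import *
s=env.get_state(); print(s['tcp_pos']); cm=cam('side'); im,d=eyes.read_camera('side')
p=proj(cm,np.array([[.33,-.29,.04],[.6,-.33,.04]])); print(p)
c=p.mean(0).astype(int); cv2.imwrite('pics/side6.png',cv2.resize(im[c[1]-30:c[1]+30,c[0]-45:c[0]+45,::-1],(720,480),interpolation=cv2.INTER_CUBIC))
E
```

```text
clock: 42.65
tcp_pos: [0.5, -0.2935, 0.0435]
orientation: [0.0, 0.692, 0.722, 0.0]
wrist_force: [0.9, 0.1, 0.7]
finger_gap: -0.0003
grip_force: 0.0
clock: 43.48
tcp_pos: [0.564, -0.2907, 0.0434]
orientation: [0.0, 0.692, 0.722, 0.0]
wrist_force: [0.5, -0.4, 0.5]
finger_gap: -0.0
grip_force: 0.0
[ 0.56398879 -0.29074642  0.04344801]
[[325.62338513 164.31206396]
 [262.43330464 152.37256764]]
```

View pics/side6.png

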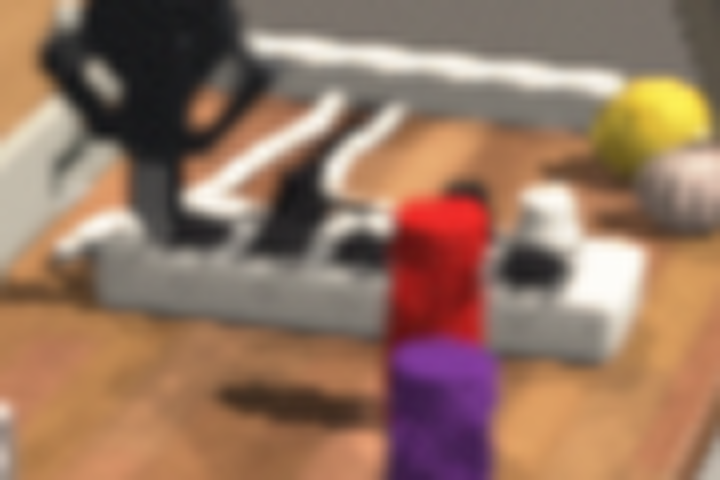

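```bash
cat > rk.py <<'E'
from h import *
def chk(tag,n,im,d):
    P=cloud(cam(n),d); P[d<=0]=0; L=P.reshape(-1,3)
    a=np.radians(2.4); C=np.array([463.5,-327.5])/1000; Q=(L[:,:2]-C)@np.array([[np.cos(a),-np.sin(a)],[np.sin(a),np.cos(a)]])*1000
    for x in(-84,-42,0,42,84):
        o=[]
        for y0,y1 in((6,13),(27,34)):
            q=L[(abs(Q[:,0]-x)<9)&(Q[:,1]>y0)&(Q[:,1]<y1)&(L[:,2]>.03)&(L[:,2]<.06),2]; o.append('%d:%.1f'%(len(q),1000*np.median(q) if len(q) else 0))
        print(tag,n,x,'inner',o[0],'outer',o[1])
z=np.load('top0.npz'); chk('before','top',z['im'],z['d'])
for n in('top','wrist'): chk('now',n,*eyes.read_camera(n))
E
python3 rk.py
```

```text
before top -84 inner 14:40.8 outer 15:45.8
before top -42 inner 15:41.8 outer 14:44.0
before top 0 inner 15:40.6 outer 17:44.8
before top 42 inner 15:41.5 outer 15:46.0
before top 84 inner 15:40.5 outer 17:46.4
now top -84 inner 0:0.0 outer 0:0.0
now top -42 inner 0:0.0 outer 1:35.2
now top 0 inner 8:44.9 outer 17:40.0
now top 42 inner 6:45.8 outer 14:41.9
now top 84 inner 0:0.0 outer 8:40.5
now wrist -84 inner 0:0.0 outer 0:0.0
now wrist -42 inner 368:45.4 outer 277:41.3
now wrist 0 inner 403:45.5 outer 331:41.3
now wrist 42 inner 197:45.0 outer 347:41.0
now wrist 84 inner 0:0.0 outer 214:41.0
```

Rockers 1 to 4 have tipped over, and rocker 0 is out of view. I lift clear and check it.

```bash
python3 -m jog '[0,0,0.2,0,0,0,-1, 0,0,0.4,0,0,0,-1, 0,0,0.6,0,0,0,-1, 0,0,0.8,0,0,0,-1, 0,0,1,0,0,0,-1, 0,0,1,0,0,0,-1]'
python3 -m jog '[-0.7,0.7,0,0,0,0,-1, -0.7,0.7,0,0,0,0,-1, -0.7,0.7,0,0,0,0,-1, -0.7,0.7,0,0,0,0,-1, -0.7,0.7,0,0,0,0,-1, -0.7,0.7,0,0,0,0,-1, -0.7,0.7,0,0,0,0,-1]'
python3 rk.py | grep now; python3 tea.py | grep top
python3 - <<'E'
from h import *
im,d=eyes.read_camera('top'); cv2.imwrite('pics/top9.png',cv2.resize(im[:,:,::-1],(800,600)))
E
```

```text
clock: 44.13
tcp_pos: [0.5657, -0.2928, 0.2534]
orientation: [0.007, 0.692, 0.721, 0.001]
wrist_force: [0.9, -0.2, 0.2]
finger_gap: 0.0002
grip_force: 0.0
clock: 44.72
tcp_pos: [0.422, -0.1498, 0.244]
orientation: [0.001, 0.692, 0.722, 0.0]
wrist_force: [0.9, -0.3, 0.1]
finger_gap: -0.0002
grip_force: 0.0
now top -84 inner 0:0.0 outer 0:0.0
now top -42 inner 0:0.0 outer 0:0.0
now top 0 inner 0:0.0 outer 0:0.0
now top 42 inner 12:45.3 outer 11:40.7
now top 84 inner 12:45.9 outer 13:40.1
now wrist -84 inner 0:0.0 outer 17:39.3
now wrist -42 inner 0:0.0 outer 0:0.0
now wrist 0 inner 0:0.0 outer 0:0.0
now wrist 42 inner 0:0.0 outer 27:41.0
now wrist 84 inner 0:0.0 outer 13:40.8
top [ 109  171   27   49 1065] [496.6 397.2] [125.7  62.2] long angle 4.83 z 0.1453
```

View pics/top9.png

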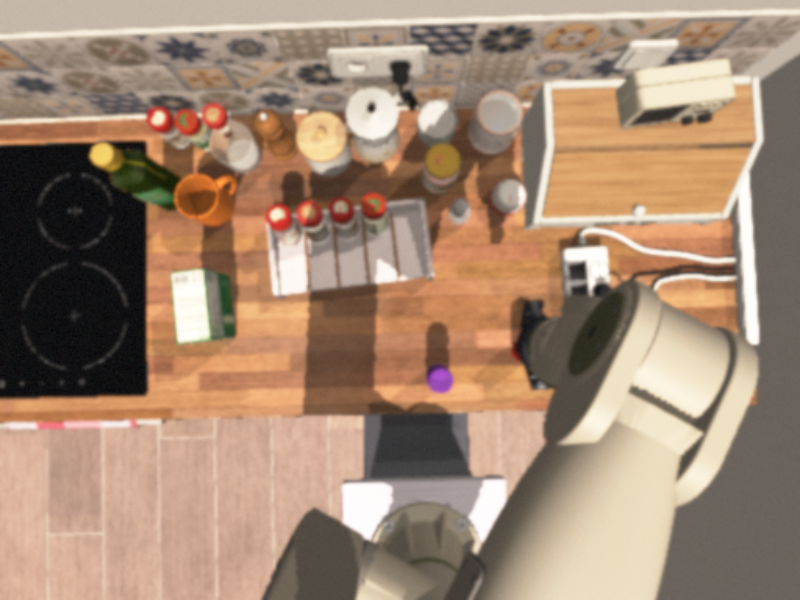

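Top view: the jars are at the stop (caps near y≈210 px), the column is at (203,305), and the mug, shaker and timer haven't moved. The arm hides the near rockers, so I move it left and recheck.

```bash
python3 -m jog '[0,1,0,0,0,0,-1, 0,1,0,0,0,0,-1, 0,1,0,0,0,0,-1, 0,1,0,0,0,0,-1, 0,1,0,0,0,0,-1, 0,1,0,0,0,0,-1, 0,1,0,0,0,0,-1]'
python3 rk.py | grep 'now top'
```

```text
clock: 45.55
tcp_pos: [0.4238, 0.0505, 0.2433]
orientation: [-0.0, 0.691, 0.723, -0.0]
wrist_force: [0.3, -0.2, -0.6]
finger_gap: -0.0003
grip_force: 0.0
now top -84 inner 12:46.2 outer 14:40.7
now top -42 inner 13:44.7 outer 17:40.5
now top 0 inner 16:45.3 outer 16:41.5
now top 42 inner 12:45.7 outer 14:40.8
now top 84 inner 12:45.9 outer 14:41.2
```

```bash
python3 tea.py | grep top; python3 -c "from workcell import env; print(env.hand_in())"
```

```text
top [ 109  171   27   49 1064] [496.7 397. ] [125.9  61.5] long angle 4.89 z 0.1452
the job is handed in; nothing more can be done
None
```

The job is handed in: the four jars stand in their own lanes against the back stop, the one loose tea box is stacked squarely on the base box, and all five rockers were switched off last in one drag along the bank; it took about 46 s of robot time.

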